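Stow the galley tray and lock it with two linchpins

TASK

Get the camper galley ready for the road: stand every one of the salt cellar, spice jar and steel tumbler that is out on the counter upright in the pull-out tray, then slide the tray fully home under the shelf. Lock it: push a linchpin from the pin rest all the way down through the cross-hole of each of the two lock bars, the ring's side facing outward, and swing its sprung ring down over the bar's end until it snaps shut. Leave the bowl, the mug and the pepper mill where they stand.

Things in the scene. Friction and masses are not known exactly. Their poses are not given: they have to be found in the camera images.
- dock: White steel stowage unit with a plywood shelf, fixed. Origin on the counter, mid-width, in the plane of the closed tray's front face; x is the way the tray slides in, z up. Shelf on four posts over x 50 to 240, y +-110 mm; underside 112, top 124 mm up. Two square steel lock bars, 22 x 22 mm, lie along x at y +80 and -80 mm, tops 86 mm above the counter, ends at x = -28 mm
- bar_l_hole (a point): Centre of the mouth of the vertical cross-hole in the top face of the lock bar at dock y = +80 mm (dock x -11, z 86 mm). Hole 11.5 mm across, right through the 22 mm bar, slightly chamfered; the bar's end is 17 mm outward (dock -x) of the hole. Axes as the dock's
- bar_r_hole (a point): The same on the lock bar at dock y = -80 mm
- tray (a joint): How far the tray is out, in m: 0 fully home (end stop), 0.205 fully out. It slides with about 2.5 N friction and stays where left. Its two white side ears (dock y 55 to 103 mm either side, tops 94 mm above the counter, 6 mm thick) pass over the lock bars as it goes home; only then are the cross-holes clear in front of them
- tray_floor (a point): Centre of the tray's inner floor, 22 mm above the counter; axes as the dock's. Inside 220 mm along x, 100 mm along y; side and rear walls rise 14 mm above the floor, the front face 38 mm. Fully out, this point is 140 mm outward of the shelf's front edge
- tray_handle (a point): Middle of the tray's bow handle: a level steel bar 10 mm thick, 80 mm long along dock y, centre 52 mm above the counter and 35 mm in front of the tray's front face, at its middle
- pin_rest: Fixed wooden block 70 (x) x 115 (y) x 42 mm high with two upright 13 mm holes through it, at its y = +33 and -33 mm. The linchpins stand in it. Origin: centre of its underside, on the counter
- pin_a: Steel linchpin, 74 mm tall, 84 g with its ring. Origin at the tip, z up along it. Shank 9 mm across with tapered tip, shoulder at z 36 mm; head 14 x 16 mm from z 36 to 48; grip tab 12 x 12 mm from z 48 to 74. The brass ring turns on the head about the pin's y axis and opens to its +x side. Seated, the shoulder rests on the top of bar or block
- pin_b: A second linchpin, the same
- pin_a_seat (a point): Centre of linchpin A's shoulder underside (z = 36 mm on the pin)
- pin_b_seat (a point): The same on linchpin B
- ring_a (a joint): Angle of linchpin A's ring: 0 shut (hanging along the shank, far end just under the tip), 1.75 open (out on the pin's +x side, 10 degrees above level). Pivot at z 42 mm on the pin; D-ring of 4.4 mm brass wire, reach 48 mm, 39 mm wide, so it passes around the bar. Over-centre spring: holds it open; under 1.5 N down on its far end swings it, past about 0.85 it snaps to 0
- ring_b (a joint): The same for linchpin B
- ring_a_end (a point): Middle of the far end of linchpin A's ring
- ring_b_end (a point): Middle of the far end of linchpin B's ring
- salt: Glass salt cellar with a steel lid, 58 mm across, 48 mm tall. Origin: centre of its underside, z up. May be absent
- jar: Glass spice jar with dark steel cap, 54 mm across, 62 mm tall. Origin: centre of its underside, z up. May be absent
- tumbler: Plain steel tumbler, 62 mm across at the rim, 56 mm at the foot, 64 mm tall, open at the top. Origin: centre of its underside, z up. May be absent
- bowl: Bamboo bowl, 110 mm across, 50 mm tall: leave alone. Origin: centre of its underside
- mug: Green mug, 80 mm across, 90 mm tall: leave alone. Origin: centre of its underside
- mill: Wooden pepper mill, 54 mm across, 160 mm tall: leave alone. Origin: centre of its underside

How it is judged:
On the way, in this order (a step that is already met when the one before it is completed fails the run):
1. everything to be stowed stands in the pulled-out tray (x of salt in the frame of tray_floor between -0.1 and 0.1 m and y of salt in the frame of tray_floor between -0.045 and 0.045 m and z of salt in the frame of tray_floor between -0.004 and 0.008 m and angle between each of salt, jar, tumbler's own z axis and vertical below 0.15 rad and linear speed of each of salt, jar, tumbler below 0.03 m/s and x of jar in the frame of tray_floor between -0.1 and 0.1 m and y of jar in the frame of tray_floor between -0.045 and 0.045 m and z of jar in the frame of tray_floor between -0.004 and 0.008 m and x of tumbler in the frame of tray_floor between -0.1 and 0.1 m and y of tumbler in the frame of tray_floor between -0.045 and 0.045 m and z of tumbler in the frame of tray_floor between -0.004 and 0.008 m and value of joint tray above 0.03 m), for 0.2 s.
2. the loaded tray is fully home under the shelf (value of joint tray below 0.006 m and x of salt in the frame of tray_floor between -0.1 and 0.1 m and y of salt in the frame of tray_floor between -0.045 and 0.045 m and z of salt in the frame of tray_floor between -0.004 and 0.008 m and angle between each of salt, jar, tumbler's own z axis and vertical below 0.15 rad and linear speed of each of salt, jar, tumbler below 0.03 m/s and x of jar in the frame of tray_floor between -0.1 and 0.1 m and y of jar in the frame of tray_floor between -0.045 and 0.045 m and z of jar in the frame of tray_floor between -0.004 and 0.008 m and x of tumbler in the frame of tray_floor between -0.1 and 0.1 m and y of tumbler in the frame of tray_floor between -0.045 and 0.045 m and z of tumbler in the frame of tray_floor between -0.004 and 0.008 m), for 0.2 s.
At the end, for the whole second after the job is handed in: tray within 6 mm of home, every present item upright (8 degrees) on its floor; each linchpin in a lock bar, shoulder within 5 mm of the hole mouth, upright within 7 degrees, ring plane square to the bar within 17 degrees, ring shut to 0.12 rad; all at rest (all of step 2 and (distance between pin_a_seat and bar_l_hole below 0.005 m or distance between pin_a_seat and bar_r_hole below 0.005 m) and angle between each of pin_a, pin_b's own z axis and vertical below 0.12 rad and angle between the x axis of each of pin_a, pin_b and the x axis of dock, either way round below 0.3 rad and value of joint each of ring_a, ring_b below 0.12 rad and (distance between pin_b_seat and bar_l_hole below 0.005 m or distance between pin_b_seat and bar_r_hole below 0.005 m) and linear speed of each of pin_a, pin_b below 0.02 m/s); the robot touches nothing.
It fails at once if the bowl is moved more than 3 cm (distance of bowl from where it was at the start of the episode above 0.03 m).
It fails at once if the mug is moved more than 3 cm (distance of mug from where it was at the start of the episode above 0.03 m).
It fails at once if the pepper mill is moved more than 3 cm (distance of mill from where it was at the start of the episode above 0.03 m).
Of salt, jar, tumbler only 1 to 3 are there at a start; the rules pass over those that are not, and their reading is None.
At some moment in a run one of salt, jar, tumbler may be knocked a few centimetres aside while the robot is not near it.
It also fails if it takes over 210 s, if anything falls off the work surface, if the arm or the gripper's body presses on something with over 40 N, if the wrist force passes 120 N, or if a joint passes its speed limit or range.

ROBOT

A 6-joint arm with a two-finger parallel gripper is mounted at the origin on the work surface. World frame = base frame: x ahead of the robot, y to its left, z up, the work surface at z = 0. Lengths are in m, angles in rad, forces in N, time in s.
With the tool pointing down it reaches from about 0.275 to 0.85 m from the base axis. Payload 5.2 kg.
Tool frame: the origin (TCP) lies between the finger pads; the fingertips stand 25 mm ahead of it and the grasp point (between the pads) lies 6 mm ahead of it (tip_reach is the distance from the TCP to the fingertips, in m); z points along the fingers, y is the line along which they close (so a half turn about z gives the same grasp; the last joint's range is limited). The gripper opens to 85 mm and grips with 20 to 120 N. Pads are 22 mm wide; open, the fingers measure 114 mm over their backs; the gripper's body (76 mm by 85 mm) begins 54 mm behind the grasp point. The pads swing forward as they close: fully open they stand 13 mm farther back than shut.
Start: joints at [0.973, 0.259, 1.535, -0, 1.348, -0.203], TCP at [0.212, 0.508, 0.226] pointing down, gripper open.
Joint ranges: [-3.14, 3.14], [-0.91, 2.08], [0.19, 2.58], [-1.22, 4.36], [0.22, 2.71], [-3.12, 3.12]. Speed limits (rad/s): [2.57, 2.57, 3.14, 3.14, 3.14, 3.14].

INTERFACE

Orientations are given as [roll, pitch, yaw] about the fixed x, y, z axes, in that order (R = Rz(yaw) Ry(pitch) Rx(roll)).
In Python, from cell import read_state, capture, finish_job, tip_reach gives the robot as it stands.
- The arm moves only by the tool drive_tool, never from a script. Its argument "moves" is a list of rows, each a list of 5 numbers: the closure, from 0 (fully open) to 1 (shut), then the shift along the tool's x, y, z in units of 20 cm (1.0 is 20 cm), then the turn about the tool's z in units of pi rad (1.0 is pi rad). In form: [[gripper, dx, dy, dz, yaw], ...]. A call has 1 to 20 rows; each row shifts and turns the commanded pose from where the row before left it, along the tool's axes as they then stand; what a row does not reach is not made up. A row lasts 1/10 s, in which the tool goes at most 50 mm and 8.59 degrees, less where a joint would pass 70% of its speed; a pose out of reach is approached as far as the arm can. A call with a number of a shift or a turn outside -1 to 1 is refused whole. A call with a gripper value outside its range is refused whole. The fingers move at their own pace and stop on an object; "grip_force" is the grip in N (left out, the last holds). Time passes only in rows, so rows that do not move let the fingers close. It gives the time, the measured TCP pose, the force, the opening and the grip force at its end, in the units of the state.
- read_state(): the state, without advancing time (a new reading comes with each control period).
- capture(name): name is "scene" or "side" or "wrist"; returns a dict with "frame" (400x640x3 uint8, red, green, blue), "z_map" (400x640 float32, m along the optical axis (not along the pixel's ray), 0 where there is no reading), "K" (3x3 intrinsics, pixels), "R" (3x3) and "t" (3): a world point X has camera coordinates R X + t. Camera axes: x right, y down, z forward; pixel columns grow to the right and rows downward; lengths in m; the calibration is good to about 2 mm. The wrist camera is an equidistant fisheye: a pixel r from the principal point sees the ray r / f radians off the axis. A picture is of the moment at which its call begins.
- finish_job(): hands the job in; it is judged then, once.
The state is a dict: "time": time; "joint_positions": joint angles; "qvel": joint speeds; "joint_efforts": joint torques, N m; "position": TCP position; "orientation": TCP orientation; "ft_force": force on the tool from outside, world axes, zero at the start; "wrist_torque": the same for the moment, N m; "grip_width": finger opening in m; "finger_force": force on a finger pad.
Only numpy, scipy, OpenCV 4.12 (cv2) and the standard library are available. Lean on these libraries where they do the work, as an engineer would, in place of code of your own. Each camera call takes 0.05 s, during which the arm holds its last target. There are 200 camera calls.

## Working session

There is one attempt and no reset: what is moved stays moved. The work goes in short steps, Python scripts to look and compute and a tool call to move; the robot and the scene stay as the last step left them, time stands still between calls to the robot, and variables do not carry over. Pictures are saved under pics/ and viewed, at most 14 in all, crops included, and the job is handed in when it is done.

Besides the shell and the picture viewer there is one more tool, called after ">>>" as name(argument=value, ...) on one line, values as JSON. drive_tool: Moves the arm, as the interface text tells. Its arguments: {"type":"object","properties":{"moves":{"type":"array","items":{"type":"array","items":{"type":"number","minimum":-1,"maximum":1}}},"grip_force":{"type":"number"}},"required":["moves"]}

```bash
mkdir -p pics; ls
python3 - <<'E'
from cell import *
import cv2,numpy as np
s=read_state();print({k:np.round(v,3) for k,v in s.items()},tip_reach)
for n in ["scene","side"]:
    c=capture(n);cv2.imwrite(f"pics/{n}0.png",c["frame"][:,:,::-1]);np.savez(f"{n}0.npz",**c)
    print(n,c["K"].tolist(),(-c["R"].T@c["t"]).round(3),c["R"].round(2).tolist(), (c["z_map"]>0).mean())
E
```

```text
pics
{'time': np.float64(0.0), 'joint_positions': array([ 0.973,  0.259,  1.536,  0.   ,  1.348, -0.203]), 'qvel': array([-0.001, -0.   , -0.   ,  0.001,  0.002,  0.002]), 'joint_efforts': array([-0.0000e+00, -4.4603e+01, -2.9057e+01, -0.0000e+00,  1.2000e-02,
       -0.0000e+00]), 'position': array([0.211, 0.507, 0.226]), 'orientation': array([-3.14 , -0.   ,  2.747]), 'ft_force': array([-0.621,  1.075, -1.048]), 'wrist_torque': array([-0.045,  0.027, -0.017]), 'finger_force': np.float64(0.0), 'grip_width': np.float64(0.085)} 0.025
scene [[488.83149444222977, 0.0, 315.97792503729727], [0.0, 488.83149444222977, 199.3000388306526], [0.0, 0.0, 1.0]] [1.144 0.754 0.803] [[-0.83, 0.56, 0.0], [0.34, 0.51, -0.79], [-0.44, -0.66, -0.61]] 0.99618359375
side [[369.8746512795387, 0.0, 319.27238307400063], [0.0, 369.8746512795387, 201.47227167487844], [0.0, 0.0, 1.0]] [ 0.564 -0.59   0.81 ] [[1.0, -0.09, 0.01], [-0.06, -0.78, -0.62], [0.07, 0.62, -0.78]] 0.99606640625
```

View pics/scene0.png

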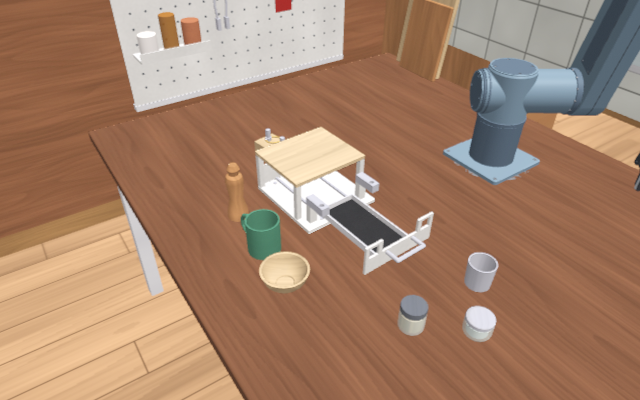

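View pics/side0.png

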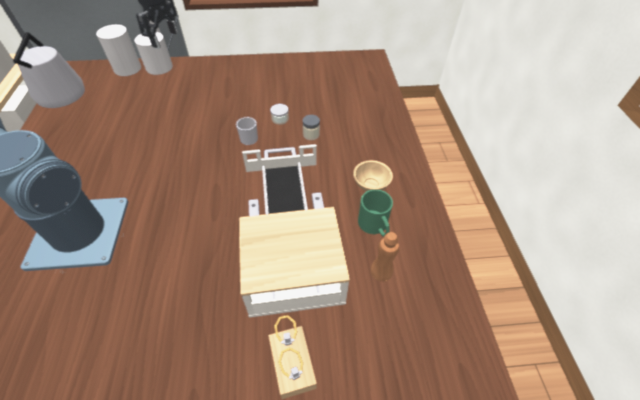

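The side view shows the jar (311,127), salt (279,113) and tumbler (247,130) beyond the tray. The dock shelf is at (291,248), with its opening away from the camera. The pins stand in the rest at (287,338) and (294,372) with their rings open. The bowl, mug and mill are on the right.

```bash
cat > h.py <<'E'
import numpy as np,cv2
from cell import *
def cloud(c):
    v,u=np.mgrid[0:400,0:640]; z=c["z_map"]; K=c["K"]
    P=np.stack([(u-K[0,2])/K[0,0]*z,(v-K[1,2])/K[1,1]*z,z],-1)
    W=(P-c["t"])@c["R"]; W[z<=0]=np.nan
    return W
def proj(c,X):
    p=c["R"]@np.asarray(X)+c["t"]; return (c["K"]@p/p[2])[:2]
E
python3 - <<'E'
from h import *
for n in ["scene","side"]:
    c=dict(np.load(n+"0.npz")); W=cloud(c); 
    m=(W[...,2]>0.012)&(W[...,2]<0.2)&(W[...,0]>0.25)&(W[...,0]<0.95)&(abs(W[...,1])<0.75)
    k,l,st,_=cv2.connectedComponentsWithStats(m.astype(np.uint8))
    print(n)
    for i in range(1,k):
        if st[i,4]<40: continue
        q=W[l==i]; print(st[i].tolist(), 'z',q[:,2].max().round(3),'min',q.min(0).round(3),'max',q.max(0).round(3))
        top=q[q[:,2]>q[:,2].max()-0.006]
        (cx,cy),r=cv2.minEnclosingCircle(top[:,:2].astype(np.float32)); print('   top',len(top),round(cx,4),round(cy,4),round(r,4))
    f=np.isfinite(W[...,0])
    s=(abs(W[...,2]-0.124)<0.005)&m
    k,l,st,_=cv2.connectedComponentsWithStats(s.astype(np.uint8)); i=1+np.argmax(st[1:,4])
    print('shelf',cv2.minAreaRect(W[l==i][:,:2].astype(np.float32)),W[l==i][:,2].mean())
    # pin rest top, ears, bars
    s=(abs(W[...,2]-0.042)<0.004)&(W[...,1]<-0.2)&(W[...,0]>.25)&(W[...,0]<.9)
    k,l,st,_=cv2.connectedComponentsWithStats(s.astype(np.uint8)); i=1+np.argmax(st[1:,4])
    print('rest',cv2.minAreaRect(W[l==i][:,:2].astype(np.float32)),st[i])
c=dict(np.load("side0.npz"));cv2.imwrite("pics/crop.png",cv2.resize(c["frame"][90:400,220:420,::-1],None,fx=2.2,fy=1.9,interpolation=cv2.INTER_CUBIC)[:600])
cv2.imwrite("pics/crop.png",cv2.resize(c["frame"][300:400,240:340,::-1],(600,600),interpolation=cv2.INTER_CUBIC))
E
```

```text
scene
[254, 127, 179, 148, 9699] z 0.128 min [ 0.427 -0.434  0.012] max [0.667 0.223 0.128]
   top 1741 0.5532 -0.1623 0.1416
[225, 163, 84, 131, 3744] z 0.16 min [ 0.73  -0.189  0.012] max [0.842 0.157 0.16 ]
   top 42 0.7659 -0.1707 0.0129
[465, 253, 33, 36, 908] z 0.066 min [0.398 0.3   0.012] max [0.462 0.362 0.066]
   top 127 0.4303 0.331 0.0328
[398, 295, 30, 38, 893] z 0.064 min [0.606 0.308 0.012] max [0.66  0.363 0.064]
   top 462 0.6329 0.3355 0.0275
[462, 306, 34, 35, 858] z 0.05 min [0.505 0.392 0.012] max [0.563 0.449 0.05 ]
   top 401 0.535 0.4202 0.0282
shelf ((0.5509793758392334, -0.1617463082075119), (0.22332778573036194, 0.19604997336864471), 3.1716175079345703) 0.12245795229418044
rest ((0.5845324397087097, -0.8960646986961365), (0.3093721568584442, 0.016731103882193565), 0.016194621101021767) [151  75  80  23 180]
side
[271, 104, 18, 19, 273] z 0.051 min [0.503 0.385 0.012] max [0.56  0.44  0.051]
   top 112 0.532 0.4126 0.028
[303, 115, 17, 23, 343] z 0.065 min [0.604 0.302 0.012] max [0.656 0.359 0.065]
   top 139 0.6306 0.3306 0.0277
[236, 117, 22, 25, 429] z 0.066 min [0.398 0.295 0.013] max [0.459 0.36  0.066]
   top 67 0.4284 0.3278 0.0328
[240, 145, 110, 170, 12785] z 0.128 min [ 0.428 -0.266  0.012] max [0.663 0.22  0.128]
   top 7257 0.5497 -0.1649 0.1437
[354, 161, 45, 118, 2810] z 0.162 min [ 0.727 -0.204  0.012] max [0.84  0.151 0.162]
   top 62 0.7623 -0.1789 0.0111
[269, 316, 48, 82, 2360] z 0.083 min [ 0.493 -0.436  0.012] max [ 0.581 -0.292  0.083]
   top 82 0.5346 -0.3738 0.0394
shelf ((0.5491845607757568, -0.16529481112957), (0.22004050016403198, 0.19258257746696472), 3.2665653228759766) 0.12367309651821139
rest ((0.5368850827217102, -0.3730759620666504), (0.0699559897184372, 0.11551565676927567), 10.563735961914062) [ 269  326   48   69 1339]
```

View pics/crop.png

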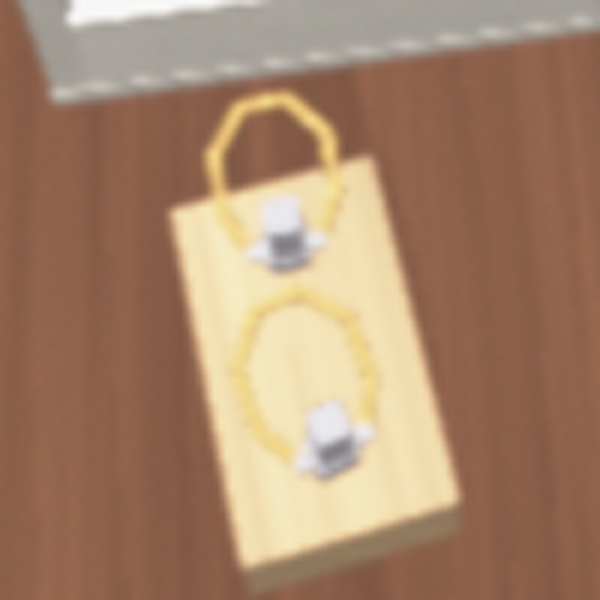

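The crop shows both pins standing in the rest: tabs near (285,225) and (330,435), rings open towards the dock (image up). That is roughly the outward side I need. First I'll line the tool up with the dock (yaw about 93.2°).

>>> drive_tool(moves=[[0, 0, 0, 0, 0.0446], [0, 0, 0, 0, 0.0446], [0, 0, 0, 0, 0.0446], [0, 0, 0, 0, 0.0446], [0, 0, 0, 0, 0.0446], [0, 0, 0, 0, 0.0446], [0, 0, 0, 0, 0.0446], [0, 0, 0, 0, 0.0446], [0, 0, 0, 0, 0]], grip_force=30)

```text
time: 1.0
position: [0.2114, 0.5075, 0.226]
orientation: [-3.141, 0.001, 1.625]
ft_force: [-0.3, -0.1, -0.1]
grip_width: 0.0857
finger_force: 0.0
```

```bash
cat >> h.py <<'E'
from scipy.spatial.transform import Rotation as Ro
def go(*T):
    s=read_state(); R=Ro.from_euler('xyz',s["orientation"]).as_matrix(); p=np.array(s["position"])
    print('t',round(s["time"],2),'p',p.round(4),'rpy deg',np.degrees(s["orientation"]).round(2),'w',round(float(s["grip_width"]),4),'F',np.round(s["ft_force"],1))
    for X in T:
        X=np.array(X); print('  to',X.round(4),'units',(R.T@(X-p)/0.2).round(4)); p=X
def items(names=("scene","side")):
    out=[]
    for n in names:
        c=capture(n); W=cloud(c)
        m=(W[...,2]>0.012)&(W[...,2]<0.2)&(W[...,0]>0.25)&(W[...,0]<0.95)&(abs(W[...,1])<0.75)
        k,l,st,_=cv2.connectedComponentsWithStats(m.astype(np.uint8))
        for i in range(1,k):
            if 100<st[i,4]<1500:
                q=W[l==i]; top=q[q[:,2]>q[:,2].max()-0.006]
                (cx,cy),r=cv2.minEnclosingCircle(top[:,:2].astype(np.float32)); print(n,'obj',round(cx,4),round(cy,4),'r',round(r,4),'z',q[:,2].max().round(3))
A=np.radians(3.2); DX=np.array([np.sin(A),-np.cos(A),0]); DY=np.array([np.cos(A),np.sin(A),0]); O=np.array([0.5419,-0.0188,0])
def dock(x,y,z): return O+x*DX+y*DY+np.array([0,0,z])
E
python3 - <<'E'
from h import *
go([.4295,.3295,.12],[.4295,.3295,.037],[.4295,.3295,.14],dock(-.09+.062,0,.14),dock(-.09+.062,0,.062))
c=dict(np.load("side0.npz"));W=cloud(c);f=c["frame"].astype(int)
g=(f[...,0]-f[...,2]>90)&(W[...,2]>0.035)&(W[...,1]<-.27)&(W[...,0]>.4)&(W[...,0]<.65)
g=(cv2.cvtColor(c["frame"],cv2.COLOR_RGB2HSV)[...,1]>110)&(W[...,2]>0.046)&(W[...,1]<-.28)&(W[...,0]>.45)&(W[...,0]<.62)
q=W[g];print(len(q))
for lo,hi in((-.36,-.27),(-.42,-.36)):
    s=q[(q[:,1]>lo)&(q[:,1]<hi)]; print(s.min(0).round(3),s.max(0).round(3), s[s[:,1]>np.percentile(s[:,1],75)].mean(0).round(4))
t=(W[...,2]>0.07)&(W[...,1]<-.28)&(W[...,0]>.45)&(W[...,0]<.62);q=W[t]
for lo,hi in((-.37,-.27),(-.45,-.37)):
    s=q[(q[:,1]>lo)&(q[:,1]<hi)];print('tab',len(s),s.min(0).round(4),s.max(0).round(4))
E
```

```text
t 1.0 p [0.2114 0.5075 0.226 ] rpy deg [-1.7997e+02  4.0000e-02  9.3090e+01] w 0.0857 F [-0.3 -0.1 -0.1]
  to [0.4295 0.3295 0.12  ] units [-0.9469  1.0414  0.5299]
  to [0.4295 0.3295 0.037 ] units [3.00e-04 2.00e-04 4.15e-01]
  to [0.4295 0.3295 0.14  ] units [-4.00e-04 -3.00e-04 -5.15e-01]
  to [0.5403 0.0092 0.14  ] units [-1.6292e+00  4.6710e-01  1.0000e-03]
  to [0.5403 0.0092 0.062 ] units [3.0e-04 2.0e-04 3.9e-01]
84
[ 0.506 -0.323  0.053] [ 0.548 -0.292  0.062] [ 0.5277 -0.2942  0.0579]
[ 0.533 -0.369  0.057] [ 0.549 -0.36   0.06 ] [ 0.5334 -0.3603  0.0586]
tab 47 [ 0.5253 -0.3472  0.07  ] [ 0.5371 -0.3351  0.0828]
tab 52 [ 0.536  -0.4125  0.0702] [ 0.5493 -0.4001  0.0821]
```

>>> drive_tool(moves=[[0, -0.1353, 0.1488, 0.0757, 0], [0, -0.1353, 0.1488, 0.0757, 0], [0, -0.1353, 0.1488, 0.0757, 0], [0, -0.1353, 0.1488, 0.0757, 0], [0, -0.1353, 0.1488, 0.0757, 0], [0, -0.1353, 0.1488, 0.0757, 0], [0, -0.1353, 0.1488, 0.0757, 0], [0, 0, 0, 0, 0], [0, 0, 0, 0, 0]])

```text
time: 1.9
position: [0.4301, 0.3292, 0.1197]
orientation: [-3.14, 0.0, 1.626]
ft_force: [-0.3, 1.2, -0.5]
grip_width: 0.0854
finger_force: 0.0
```

Run:
```python
from h import *
items()
go([.4295,.3295,.037])
c=capture("wrist");cv2.imwrite("pics/w1.png",c["frame"][:,:,::-1]);print(c["K"][0],c["t"])
R=c["R"];print((-R.T@c["t"]).round(3),R.round(2).tolist())
```

```text
scene obj 0.3977 0.3404 r 0.0383 z 0.199
scene obj 0.4822 0.3359 r 0.0263 z 0.2
scene obj 0.4305 0.3322 r 0.0326 z 0.065
scene obj 0.6332 0.3354 r 0.028 z 0.065
scene obj 0.5367 0.4208 r 0.0279 z 0.051
side obj 0.4813 0.3222 r 0.0226 z 0.2
side obj 0.3799 0.3134 r 0.0226 z 0.2
side obj 0.5314 0.4145 r 0.0265 z 0.052
side obj 0.6311 0.3311 r 0.0281 z 0.065
side obj 0.4295 0.3276 r 0.0315 z 0.066
t 2.0 p [0.4294 0.3305 0.1206] rpy deg [-1.7998e+02 -2.0000e-02  9.3270e+01] w 0.0854 F [-0.2  0.4 -0.6]
  to [0.4295 0.3295 0.037 ] units [-5.30e-03  4.00e-04  4.18e-01]
[309.70691629   0.         325.30452961] [-0.44758848  0.28891382  0.35429241]
[0.425 0.396 0.267] [[1.0, 0.06, -0.0], [0.06, -0.96, 0.26], [0.01, -0.26, -0.97]]
```

View pics/w1.png

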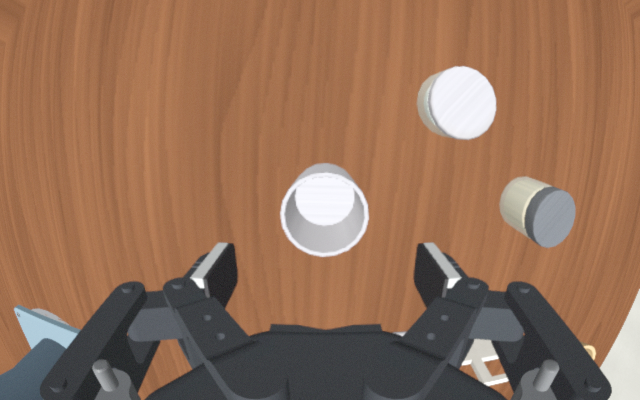

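The wrist view shows the tumbler at (324,214), centred between the fingers (pads at x≈225 and 425). Descend, grip and lift.

>>> drive_tool(moves=[[0, 0, 0, 0.14, 0], [0, 0, 0, 0.14, 0], [0, 0, 0, 0.138, 0], [0, 0, 0, 0, 0], [1, 0, 0, 0, 0], [1, 0, 0, 0, 0], [1, 0, 0, 0, 0], [1, 0, 0, 0, 0], [1, 0, 0, 0, 0], [1, 0, 0, 0, 0], [1, 0, 0, 0, 0], [1, 0, 0, -0.1, 0], [1, 0, 0, -0.2, 0], [1, 0, 0, -0.2, 0], [1, 0, 0, 0, 0]])

```text
time: 3.55
position: [0.4339, 0.332, 0.1435]
orientation: [3.13, -0.005, 1.626]
ft_force: [0.2, 0.1, -0.7]
grip_width: 0.0592
finger_force: 33.5
```

Run:
```python
from h import *
go(dock(-.09+.062,0,.14),dock(-.09+.062,0,.061))
c=capture("side");cv2.imwrite("pics/s1.png",cv2.resize(c["frame"][80:280,180:420,::-1],(720,600)))
W=cloud(c)
# ears & bars tops & tray floor in dock frame
d=W-O; X=d@DX; Y=d@DY; Z=W[...,2]
def ext(n,m):
    print(n,m.sum(),*[ (np.percentile(a[m],2).round(4),np.percentile(a[m],98).round(4)) for a in (X,Y,Z)])
ext('earL',(Z>.085)&(Z<.1)&(Y>.045)&(Y<.11)&(X<-.1)&(X>-.25))
ext('earR',(Z>.085)&(Z<.1)&(Y<-.045)&(Y>-.11)&(X<-.1)&(X>-.25))
for s in (1,-1): ext('bar',(abs(Z-.086)<.003)&(s*Y>.06)&(s*Y<.1)&(X<-.0)&(X>-.05))
ext('handle',(abs(Z-.055)<.006)&(abs(Y)<.05)&(X<-.215)&(X>-.27))
ext('shelf',(abs(Z-.124)<.004)&(abs(Y)<.13)&(X<.27)&(X>-.0))
b=(c["frame"].max(-1)<60)&(abs(Y)<.07)&(abs(X+.09)<.13); ext('floor',b&(Z<.04))
```

```text
t 3.55 p [0.4339 0.332  0.1435] rpy deg [179.32  -0.28  93.17] w 0.0592 F [ 0.2  0.1 -0.7]
  to [0.5403 0.0092 0.14  ] units [-1.6412  0.4421  0.015 ]
  to [0.5403 0.0092 0.061 ] units [-0.0019 -0.0047  0.395 ]
earL 57 (np.float64(-0.1977), np.float64(-0.1885)) (np.float64(0.0547), np.float64(0.1015)) (np.float64(0.0864), np.float64(0.0951))
earR 59 (np.float64(-0.1976), np.float64(-0.188)) (np.float64(-0.1019), np.float64(-0.0574)) (np.float64(0.0852), np.float64(0.0949))
bar 58 (np.float64(-0.026), np.float64(-0.0002)) (np.float64(0.0687), np.float64(0.0897)) (np.float64(0.0832), np.float64(0.0881))
bar 67 (np.float64(-0.0258), np.float64(-0.0011)) (np.float64(-0.0916), np.float64(-0.0702)) (np.float64(0.0832), np.float64(0.0878))
handle 108 (np.float64(-0.2351), np.float64(-0.2164)) (np.float64(-0.0429), np.float64(0.0423)) (np.float64(0.0497), np.float64(0.0584))
shelf 7738 (np.float64(0.0571), np.float64(0.2397)) (np.float64(-0.1064), np.float64(0.1041)) (np.float64(0.1212), np.float64(0.1262))
floor 20 (np.float64(-0.1727), np.float64(-0.037)) (np.float64(-0.04), np.float64(0.0393)) (np.float64(0.0206), np.float64(0.0262))
```

View pics/s1.png

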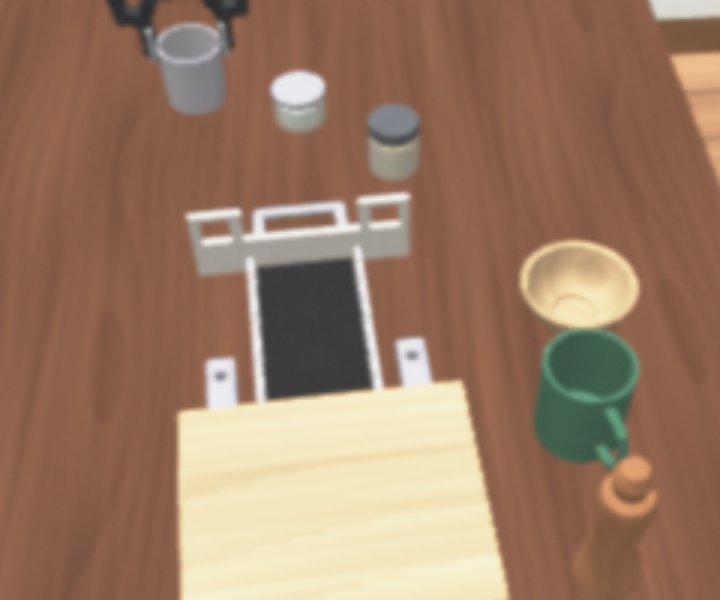

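Side view: the tumbler is gripped and lifted at (193,70). The tray runs from its front face at row 240 to the shelf at row 395, with the lock-bar holes at (220,375) and (411,355).

>>> drive_tool(moves=[[1, -0.184, 0.0491, 0, 0], [1, -0.184, 0.0491, 0, 0], [1, -0.184, 0.0491, 0, 0], [1, -0.184, 0.0491, 0, 0], [1, -0.184, 0.0491, 0, 0], [1, -0.184, 0.0491, 0, 0], [1, -0.184, 0.0491, 0, 0], [1, -0.184, 0.0491, 0, 0], [1, -0.184, 0.0491, 0, 0], [1, 0, 0, 0, 0], [1, 0, 0, 0, 0]])

```text
time: 4.7
position: [0.5358, 0.0035, 0.1357]
orientation: [-3.14, -0.001, 1.623]
ft_force: [0.8, 0.5, -1.0]
grip_width: 0.0594
finger_force: 32.6
```

Run:
```python
from h import *
go(dock(-.025,0,.061))
```

```text
t 4.7 p [0.5358 0.0035 0.1357] rpy deg [-1.7988e+02 -5.0000e-02  9.3020e+01] w 0.0594 F [ 0.8  0.5 -1. ]
  to [0.5405 0.0062 0.061 ] units [0.0116 0.0252 0.3737]
```

>>> drive_tool(moves=[[1, 0.0116, 0.0252, 0, 0], [1, 0, 0, 0.1, 0], [1, 0, 0, 0.1, 0], [1, 0, 0, 0.1, 0], [1, 0, 0, 0.05, 0], [1, 0, 0, 0, 0], [1, 0, 0, 0, 0]])

```text
time: 5.4
position: [0.5417, 0.0075, 0.0673]
orientation: [3.141, 0.0, 1.627]
ft_force: [0.1, 0.1, -1.5]
grip_width: 0.059
finger_force: 32.8
```

Run:
```python
from h import *
go(dock(-.025,0,.061))
```

```text
t 5.4 p [0.5417 0.0075 0.0673] rpy deg [179.98   0.    93.22] w 0.059 F [ 0.1  0.1 -1.5]
  to [0.5405 0.0062 0.061 ] units [-0.0062 -0.0061  0.0313]
```

>>> drive_tool(moves=[[1, 0, 0, 0.03, 0], [1, 0, 0, 0, 0], [0, 0, 0, 0, 0], [0, 0, 0, 0, 0], [0, 0, 0, 0, 0], [0, 0, 0, 0, 0], [0, 0, 0, -0.1, 0], [0, 0, 0, -0.2, 0], [0, 0, 0, -0.2, 0], [0, 0, 0, 0, 0]])

```text
time: 6.4
position: [0.5451, 0.0061, 0.1668]
orientation: [3.131, 0.003, 1.626]
ft_force: [0.4, -0.5, 0.5]
grip_width: 0.0855
finger_force: 0.0
```

Run:
```python
from h import *
items(); go([.534,.418,.16],[.534,.418,.034])
c=capture("side");W=cloud(c);d=W-O; X=d@DX; Y=d@DY; Z=W[...,2]
m=(abs(X+.025)<.05)&(abs(Y)<.05)&(Z>.06)&(Z<.1); q=np.stack([X,Y,Z],-1)[m]; t=q[q[:,2]>.078]; print('tumbler in dock',cv2.minEnclosingCircle(t[:,:2].astype(np.float32)),q[:,2].max())
```

```text
scene obj 0.6326 0.3356 r 0.0276 z 0.064
scene obj 0.5363 0.4204 r 0.0295 z 0.05
side obj 0.6312 0.3312 r 0.0273 z 0.064
t 6.5 p [0.542  0.0067 0.162 ] rpy deg [1.7984e+02 4.0000e-02 9.3160e+01] w 0.0857 F [-0.8 -0.4 -0.1]
  to [0.534 0.418 0.16 ] units [2.0558 0.0732 0.0086]
  to [0.534 0.418 0.034] units [ 5.0e-04 -1.7e-03  6.3e-01]
tumbler in dock ((-0.020878909155726433, -0.00021606175869237632), 0.031955376267433167) 0.08795245761336086
```

>>> drive_tool(moves=[[0, 0.2056, 0.0073, 0, 0], [0, 0.2056, 0.0073, 0, 0], [0, 0.2056, 0.0073, 0, 0], [0, 0.2056, 0.0073, 0, 0], [0, 0.2056, 0.0073, 0, 0], [0, 0.2056, 0.0073, 0, 0], [0, 0.2056, 0.0073, 0, 0], [0, 0.2056, 0.0073, 0, 0], [0, 0.2056, 0.0073, 0, 0], [0, 0.2056, 0.0073, 0, 0], [0, 0, 0, 0.2, 0], [0, 0, 0, 0.1, 0], [0, 0, 0, 0, 0], [0, 0, 0, 0, 0]])

```text
time: 7.95
position: [0.5326, 0.4177, 0.0994]
orientation: [-3.139, 0.001, 1.626]
ft_force: [0.2, -0.2, 0.1]
grip_width: 0.0854
finger_force: 0.0
```

Run:
```python
from h import *
items(); go([.534,.4175,.035])
```

```text
scene obj 0.6327 0.3369 r 0.028 z 0.064
side obj 0.5338 0.4163 r 0.0714 z 0.2
side obj 0.5322 0.4141 r 0.0287 z 0.05
side obj 0.6298 0.3307 r 0.0292 z 0.065
t 8.05 p [0.5341 0.4182 0.1019] rpy deg [ 1.7991e+02 -4.0000e-02  9.3120e+01] w 0.0855 F [ 0.1 -0.1  0.4]
  to [0.534  0.4175 0.035 ] units [-0.0038 -0.0013  0.3345]
```

>>> drive_tool(moves=[[0, -0.004, -0.001, 0.12, 0], [0, 0, 0, 0.12, 0], [0, 0, 0, 0.094, 0], [0, 0, 0, 0, 0], [1, 0, 0, 0, 0], [1, 0, 0, 0, 0], [1, 0, 0, 0, 0], [1, 0, 0, 0, 0], [1, 0, 0, 0, 0], [1, 0, 0, 0, 0], [1, 0, 0, 0, 0], [1, 0, 0, -0.1, 0], [1, 0, 0, -0.2, 0], [1, 0, 0, -0.2, 0], [1, 0, 0, -0.1, 0], [1, 0, 0, 0, 0], [1, 0, 0, 0, 0]])

```text
time: 9.75
position: [0.533, 0.4173, 0.1542]
orientation: [3.141, -0.0, 1.626]
ft_force: [0.4, 0.5, -2.1]
grip_width: 0.0554
finger_force: 32.3
```

Run:
```python
from h import *
go(dock(-.088,0,.155),dock(-.088,0,.06))
c=capture("side");cv2.imwrite("pics/s2.png",cv2.resize(c["frame"][60:220,180:420,::-1],(720,480)))
```

```text
t 9.75 p [0.533  0.4173 0.1542] rpy deg [ 1.7996e+02 -2.0000e-02  9.3160e+01] w 0.0554 F [ 0.4  0.5 -2.1]
  to [0.537  0.0691 0.155 ] units [-1.7397 -0.0762 -0.0043]
  to [0.537  0.0691 0.06  ] units [-1.00e-04 -4.00e-04  4.75e-01]
```

View pics/s2.png

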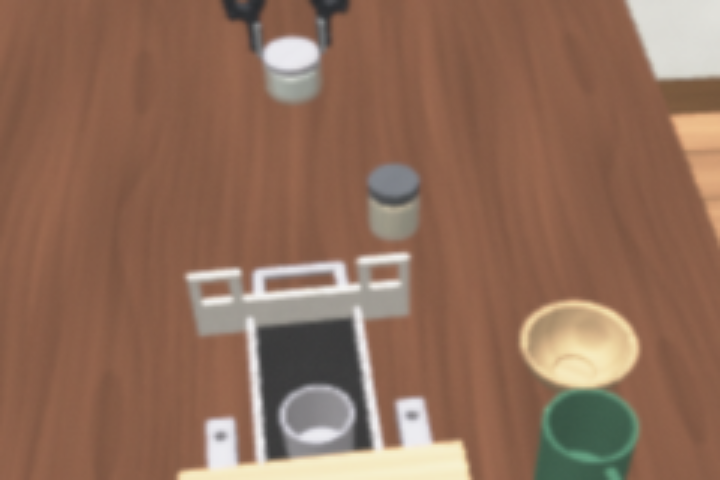

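Salt is held and lifted (292,68), and the tumbler stands in the inner end of the tray (317,420).

>>> drive_tool(moves=[[1, -0.1933, -0.0085, 0, 0], [1, -0.1933, -0.0085, 0, 0], [1, -0.1933, -0.0085, 0, 0], [1, -0.1933, -0.0085, 0, 0], [1, -0.1933, -0.0085, 0, 0], [1, -0.1933, -0.0085, 0, 0], [1, -0.1933, -0.0085, 0, 0], [1, -0.1933, -0.0085, 0, 0], [1, -0.1933, -0.0085, 0, 0], [1, 0, 0, 0, 0], [1, 0, 0, 0.1, 0], [1, 0, 0, 0.1, 0], [1, 0, 0, 0.1, 0], [1, 0, 0, 0.05, 0], [1, 0, 0, 0, 0], [1, 0, 0, 0, 0]])

```text
time: 11.4
position: [0.5369, 0.0694, 0.0839]
orientation: [-3.141, -0.0, 1.626]
ft_force: [-0.2, 0.0, -1.8]
grip_width: 0.0553
finger_force: 32.4
```

Run:
```python
from h import *
go(dock(-.088,0,.059))
```

```text
t 11.4 p [0.5369 0.0694 0.0839] rpy deg [-1.7996e+02 -1.0000e-02  9.3170e+01] w 0.0553 F [-0.2  0.  -1.8]
  to [0.537  0.0691 0.059 ] units [-0.0019  0.0002  0.1243]
```

>>> drive_tool(moves=[[1, 0, 0, 0.08, 0], [1, 0, 0, 0.044, 0], [1, 0, 0, 0, 0], [0, 0, 0, 0, 0], [0, 0, 0, 0, 0], [0, 0, 0, 0, 0], [0, 0, 0, 0, 0], [0, 0, 0, -0.1, 0], [0, 0, 0, -0.2, 0], [0, 0, 0, -0.2, 0], [0, 0, 0, 0, 0], [0, 0.1849, 0.0782, 0, 0], [0, 0.1849, 0.0782, 0, 0], [0, 0.1849, 0.0782, 0, 0], [0, 0.1849, 0.0782, 0, 0], [0, 0.1849, 0.0782, 0, 0], [0, 0.1849, 0.0782, 0, 0], [0, 0.1849, 0.0782, 0, 0], [0, 0, 0, 0, 0], [0, 0, 0, 0, 0]])

```text
time: 13.4
position: [0.6315, 0.3343, 0.1579]
orientation: [-3.14, 0.001, 1.628]
ft_force: [-0.4, -0.7, 0.9]
grip_width: 0.0855
finger_force: 0.0
```

Run:
```python
from h import *
items(); go([.632,.3335,.036])
c=capture("side");cv2.imwrite("pics/s3.png",cv2.resize(c["frame"][60:220,180:420,::-1],(720,480)))
c=capture("wrist");cv2.imwrite("pics/w3.png",c["frame"][:,:,::-1])
```

```text
scene obj 0.5874 0.3337 r 0.0118 z 0.2
scene obj 0.6827 0.3413 r 0.0108 z 0.2
scene obj 0.6327 0.3353 r 0.0272 z 0.065
side obj 0.631 0.332 r 0.0285 z 0.064
t 13.5 p [0.6316 0.3326 0.1587] rpy deg [-1.7994e+02  5.0000e-02  9.3140e+01] w 0.0857 F [ 0.7 -0.4  0.3]
  to [0.632  0.3335 0.036 ] units [0.0047 0.0027 0.6133]
```

View pics/s3.png

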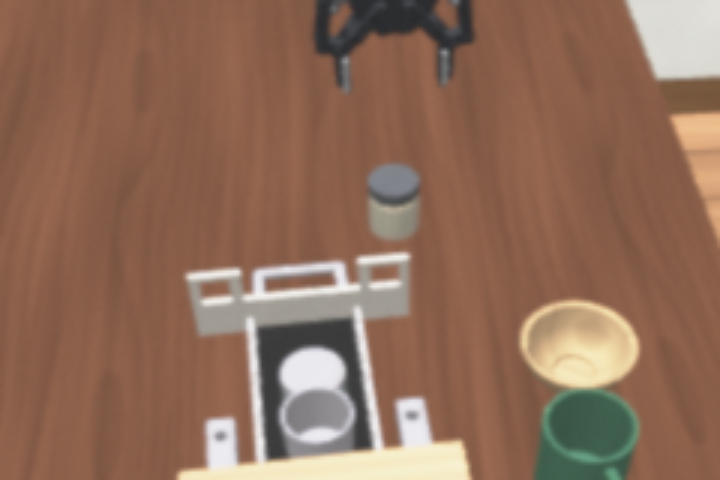

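Salt stands in the tray at (313,372), and the jar (394,200) has not moved. Grasp the jar.

>>> drive_tool(moves=[[0, 0.004, 0.002, 0.2, 0], [0, 0, 0, 0.2, 0], [0, 0, 0, 0.213, 0], [0, 0, 0, 0, 0], [1, 0, 0, 0, 0], [1, 0, 0, 0, 0], [1, 0, 0, 0, 0], [1, 0, 0, 0, 0], [1, 0, 0, 0, 0], [1, 0, 0, 0, 0], [1, 0, 0, 0, 0], [1, 0, 0, -0.1, 0], [1, 0, 0, -0.2, 0], [1, 0, 0, -0.2, 0], [1, 0, 0, -0.1, 0], [1, 0, 0, 0, 0], [1, 0, 0, 0, 0]])

```text
time: 15.3
position: [0.6323, 0.3345, 0.157]
orientation: [3.141, -0.0, 1.626]
ft_force: [-0.5, -1.1, -1.7]
grip_width: 0.0527
finger_force: 32.3
```

Run:
```python
from h import *
go(dock(-.151,0,.155),dock(-.151,0,.06))
```

```text
t 15.3 p [0.6323 0.3345 0.157 ] rpy deg [ 1.7995e+02 -2.0000e-02  9.3160e+01] w 0.0527 F [-0.5 -1.1 -1.7]
  to [0.5335 0.132  0.155 ] units [-0.9837 -0.5493  0.0091]
  to [0.5335 0.132  0.06  ] units [-1.00e-04 -4.00e-04  4.75e-01]
```

>>> drive_tool(moves=[[1, -0.164, -0.0916, 0, 0], [1, -0.164, -0.0916, 0, 0], [1, -0.164, -0.0916, 0, 0], [1, -0.164, -0.0916, 0, 0], [1, -0.164, -0.0916, 0, 0], [1, -0.164, -0.0916, 0, 0], [1, 0, 0, 0, 0], [1, 0, 0, 0.1, 0], [1, 0, 0, 0.1, 0], [1, 0, 0, 0.1, 0], [1, 0, 0, 0.05, 0], [1, 0, 0, 0, 0], [1, 0, 0, 0, 0]])

```text
time: 16.6
position: [0.5335, 0.1321, 0.0864]
orientation: [-3.141, -0.0, 1.626]
ft_force: [-0.5, -0.4, -0.9]
grip_width: 0.0527
finger_force: 32.4
```

Run:
```python
from h import *
go(dock(-.151,0,.060))
```

```text
t 16.6 p [0.5335 0.1321 0.0864] rpy deg [-179.96   -0.     93.17] w 0.0527 F [-0.5 -0.4 -0.9]
  to [0.5335 0.132  0.06  ] units [-7.000e-04 -1.000e-04  1.321e-01]
```

>>> drive_tool(moves=[[1, 0, 0, 0.08, 0], [1, 0, 0, 0.05, 0], [1, 0, 0, 0, 0], [0, 0, 0, 0, 0], [0, 0, 0, 0, 0], [0, 0, 0, 0, 0], [0, 0, 0, 0, 0], [0, 0, 0, -0.1, 0], [0, 0, 0, -0.2, 0], [0, 0, 0, -0.2, 0], [0, 0, 0, 0, 0], [1, 0.2, 0, 0, 0], [1, 0.2, 0, 0, 0], [1, 0.245, 0, 0, 0], [1, 0, 0, 0, 0], [1, 0, 0, 0, 0], [1, 0, 0, 0, 0], [1, 0, 0, 0, 0]])

```text
time: 18.4
position: [0.5266, 0.2594, 0.1604]
orientation: [-3.141, 0.0, 1.624]
ft_force: [-0.3, -0.5, 0.2]
grip_width: 0.0001
finger_force: 0.0
```

Run:
```python
from h import *
go(dock(-.28,0,.067),dock(-.246,0,.067),dock(-.051,0,.067))
c=capture("side");cv2.imwrite("pics/s4.png",cv2.resize(c["frame"][60:220,180:420,::-1],(720,480)))
```

```text
t 18.4 p [0.5266 0.2594 0.1604] rpy deg [-1.7998e+02  2.0000e-02  9.3070e+01] w 0.0001 F [-0.3 -0.5  0.2]
  to [0.5263 0.2608 0.067 ] units [ 0.007  -0.001   0.4672]
  to [0.5282 0.2268 0.067 ] units [-1.7e-01  4.0e-04  1.0e-04]
  to [0.5391 0.0321 0.067 ] units [-9.75e-01  2.30e-03  4.00e-04]
```

View pics/s4.png

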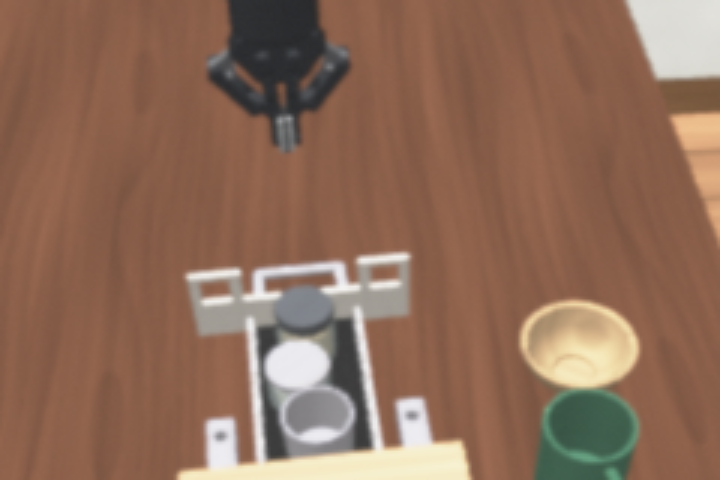

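All three items stand in the tray; the salt has shifted slightly to (298,365). Next I'll lower the closed fingers in front of the handle.

>>> drive_tool(moves=[[1, 0, 0, 0.2, 0], [1, 0, 0, 0.2, 0], [1, 0, 0, 0.067, 0], [1, 0, 0, 0, 0], [1, -0.05, 0, 0, 0], [1, -0.05, 0, 0, 0], [1, -0.03, 0, 0, 0], [1, -0.03, 0, 0, 0], [1, -0.03, 0, 0, 0], [1, -0.03, 0, 0, 0], [1, 0, 0, 0, 0]])

```text
time: 19.55
position: [0.5289, 0.216, 0.0673]
orientation: [3.142, 0.0, 1.625]
ft_force: [0.5, -1.1, 0.7]
grip_width: 0.0001
finger_force: 0.0
```

```bash
cat >> h.py <<'E'
def tray(save=None):
    c=capture("side");W=cloud(c);d=W-O; X=d@DX; Y=d@DY; Z=W[...,2]
    for s in (1,-1):
        m=(Z>.088)&(Z<.1)&(s*Y>.055)&(s*Y<.103)&(X<.03)&(X>-.25); print('ear x',np.percentile(X[m],[5,50,95]).round(4), 'y',np.percentile(Y[m],[2,98]).round(4))
    m=(abs(Y)<.05)&(Z>.05)&(Z<.095)&(X>-.2)&(X<.2)
    for n,(a,b) in dict(salt=(.066,.073),top=(.08,.09)).items():
        k=m&(Z>a)&(Z<b)
        if k.sum()>5: print(n,k.sum(),np.percentile(X[k],[2,98]).round(3),np.percentile(Y[k],[2,98]).round(3))
    if save: x,y,w,h=save[1]; cv2.imwrite("pics/"+save[0],cv2.resize(c["frame"][y:y+h,x:x+w,::-1],(w*3,h*3)))
E
python3 - <<'E'
from h import *
tray(); go(dock(-.051,0,.067))
E
```

```text
ear x [-0.196  -0.1922 -0.1883] y [0.0568 0.1019]
ear x [-0.1965 -0.1919  0.0097] y [-0.1014 -0.0576]
salt 334 [-0.133  0.007] [-0.036  0.022]
top 343 [-0.176  0.008] [-0.028  0.028]
t 19.6 p [0.5289 0.2164 0.0673] rpy deg [180.    -0.    93.12] w 0.0002 F [ 0.3 -0.8 -0.4]
  to [0.5391 0.0321 0.067 ] units [-9.228e-01  7.000e-04  1.400e-03]
```

>>> drive_tool(moves=[[1, -0.03, 0, 0, 0], [1, -0.03, 0, 0, 0], [1, -0.03, 0, 0, 0], [1, -0.03, 0, 0, 0], [1, -0.03, 0, 0, 0]])

```text
time: 20.1
position: [0.5305, 0.1862, 0.0672]
orientation: [-3.141, 0.0, 1.626]
ft_force: [-0.3, -0.5, 0.7]
grip_width: -0.0
finger_force: 0.0
```

Run:
```python
from h import *
tray(("s5.png",(230,110,120,110))); go(dock(-.051,0,.067))
```

```text
ear x [-0.1965 -0.1926 -0.1897] y [0.0568 0.1019]
ear x [-0.198  -0.1922 -0.1894] y [-0.1016 -0.0576]
salt 322 [-0.137  0.007] [-0.036  0.023]
top 364 [-0.198  0.007] [-0.028  0.028]
t 20.15 p [0.5306 0.1854 0.0672] rpy deg [-1.7999e+02  3.0000e-02  9.3130e+01] w 0.0002 F [ 0.9 -0.4 -1.2]
  to [0.5391 0.0321 0.067 ] units [-7.676e-01  5.000e-04  1.300e-03]
```

View pics/s5.png

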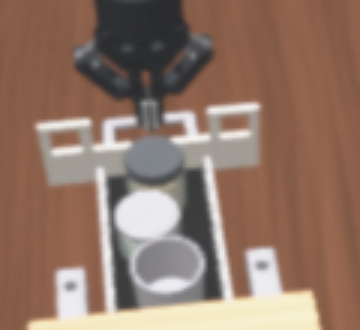

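The closed fingertip appears at (150,115), overlapping the handle bar without having pushed it. I'll check the finger height from depth.

Run:
```python
from h import *
for n in("side","scene"):
    c=capture(n);W=cloud(c);d=W-O; X=d@DX; Y=d@DY; Z=W[...,2]
    print(n)
    for z0 in np.arange(.03,.13,.01):
        m=(abs(Y)<.02)&(X<-.185)&(X>-.28)&(Z>=z0)&(Z<z0+.01)
        if m.sum(): print(z0.round(2),m.sum(),X[m].min().round(3),X[m].max().round(3),Y[m].min().round(3),Y[m].max().round(3))
    m=(abs(Z-.052)<.008)&(abs(Y)<.045)&(X<-.205)&(X>-.28)
    print('handle',m.sum(),np.percentile(X[m],[1,50,99]).round(3))
c=capture("scene");u,v=proj(c,dock(-.2,0,.06)).astype(int);print(u,v);cv2.imwrite("pics/c6.png",cv2.resize(c["frame"][v-70:v+50,u-70:u+70,::-1],(700,600),interpolation=cv2.INTER_CUBIC))
```

```text
side
0.04 3 -0.229 -0.227 -0.014 0.018
0.05 16 -0.235 -0.195 -0.02 0.019
0.06 1 -0.195 -0.195 -0.019 -0.019
0.07 7 -0.195 -0.191 -0.006 0.005
0.08 28 -0.201 -0.19 -0.011 0.012
0.09 24 -0.199 -0.192 -0.013 0.013
0.1 29 -0.215 -0.192 -0.012 0.013
0.11 32 -0.211 -0.189 -0.019 0.02
0.12 42 -0.213 -0.19 -0.019 0.02
handle 93 [-0.235 -0.227 -0.207]
scene
0.03 39 -0.201 -0.197 -0.019 0.019
0.04 40 -0.239 -0.197 -0.019 0.019
0.05 101 -0.241 -0.194 -0.02 0.02
0.06 2 -0.2 -0.195 0.005 0.006
0.07 19 -0.22 -0.203 -0.003 0.014
0.08 41 -0.219 -0.199 -0.013 0.017
0.09 44 -0.219 -0.2 -0.008 0.018
0.1 30 -0.22 -0.213 -0.012 0.016
0.11 31 -0.222 -0.196 -0.012 0.017
0.12 64 -0.221 -0.194 -0.02 0.019
handle 225 [-0.241 -0.234 -0.206]
399 241
```

View pics/c6.png

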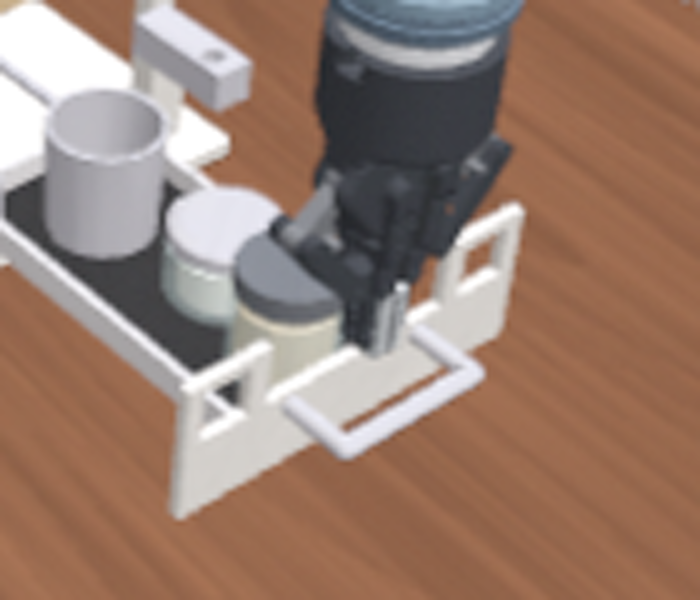

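The closed fingertip bottoms out near z≈0.068, about TCP height, so it passed over the handle. I'll back off, go 27 mm lower and push.

>>> drive_tool(moves=[[1, 0.19, 0, 0, 0], [1, 0.19, 0, 0, 0], [1, 0, 0, 0, 0], [1, 0, 0, 0.1, 0], [1, 0, 0, 0.035, 0], [1, 0, 0, 0, 0], [1, -0.05, 0, 0, 0], [1, -0.05, 0, 0, 0], [1, -0.03, 0, 0, 0], [1, -0.03, 0, 0, 0], [1, -0.03, 0, 0, 0], [1, -0.03, 0, 0, 0], [1, -0.03, 0, 0, 0], [1, 0, 0, 0, 0]])

```text
time: 21.7
position: [0.5291, 0.2117, 0.0403]
orientation: [-3.141, 0.001, 1.625]
ft_force: [0.2, -0.7, 0.4]
grip_width: 0.0001
finger_force: 0.0
```

Run:
```python
from h import *
tray(); go(dock(-.051,0,.04))
c=capture("scene");W=cloud(c);d=W-O; X=d@DX; Y=d@DY; Z=W[...,2]
m=(abs(Y)<.02)&(X<-.2)&(X>-.3)&(Z>.02)&(Z<.1)
for z0 in np.arange(.02,.1,.01):
    k=m&(Z>=z0)&(Z<z0+.01); 
    if k.sum(): print(z0.round(2),k.sum(),X[k].min().round(3),X[k].max().round(3))
```

```text
ear x [-0.1788 -0.1738 -0.094 ] y [0.0572 0.1023]
ear x [-0.178  -0.1738 -0.1112] y [-0.1017 -0.0558]
salt 301 [-0.117 -0.014] [-0.036  0.023]
top 340 [-0.157  0.021] [-0.028  0.028]
t 21.75 p [0.5289 0.212  0.0401] rpy deg [-1.7997e+02  4.0000e-02  9.3140e+01] w 0.0004 F [ 0.1 -0.1 -0.7]
  to [0.5391 0.0321 0.04  ] units [-0.901   0.0014  0.0011]
0.04 10 -0.243 -0.221
0.05 62 -0.245 -0.212
0.06 35 -0.245 -0.227
0.07 38 -0.245 -0.226
0.08 22 -0.247 -0.24
0.09 62 -0.247 -0.223
```

>>> drive_tool(moves=[[1, -0.02, 0, 0, 0], [1, -0.03, 0, 0, 0], [1, -0.04, 0, 0, 0], [1, -0.04, 0, 0, 0], [1, -0.04, 0, 0, 0], [1, -0.04, 0, 0, 0], [1, -0.04, 0, 0, 0], [1, -0.04, 0, 0, 0], [1, -0.04, 0, 0, 0], [1, -0.04, 0, 0, 0], [1, -0.04, 0, 0, 0], [1, -0.04, 0, 0, 0], [1, -0.04, 0, 0, 0], [1, -0.04, 0, 0, 0], [1, -0.04, 0, 0, 0], [1, -0.04, 0, 0, 0], [1, -0.04, 0, 0, 0], [1, -0.04, 0, 0, 0], [1, -0.03, 0, 0, 0], [1, -0.02, 0, 0, 0]])

```text
time: 23.8
position: [0.5372, 0.0643, 0.0403]
orientation: [-3.142, 0.0, 1.625]
ft_force: [-1.6, 2.2, -1.1]
grip_width: 0.0001
finger_force: 1.3
```

Run:
```python
from h import *
tray(("s7.png",(220,110,180,160))); go(dock(-.051,0,.04))
```

```text
ear x [-0.0323 -0.0272 -0.0235] y [0.0555 0.1013]
ear x [-0.031 -0.027 -0.003] y [-0.1024 -0.0577]
salt 20 [-0.078 -0.07 ] [-0.012  0.014]
top 227 [-0.082  0.021] [-0.025  0.023]
t 23.85 p [0.5375 0.0637 0.0404] rpy deg [1.7998e+02 4.0000e-02 9.3130e+01] w -0.0003 F [-0.5 -0.   0.6]
  to [0.5391 0.0321 0.04  ] units [-0.1583 -0.0009  0.0019]
```

View pics/s7.png

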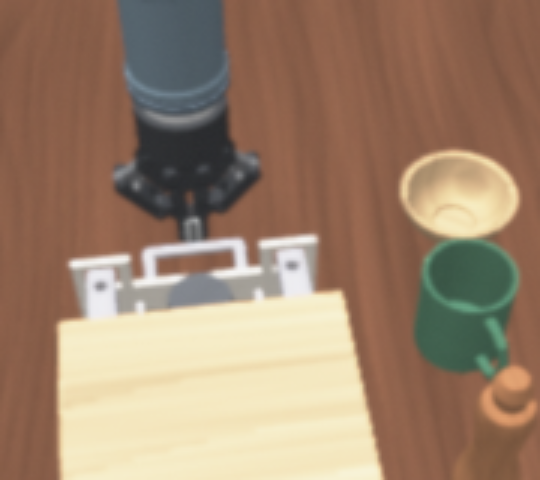

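The ears now pass over the lock bars (holes at (100,285) and (293,265) still in front of or under them). About 30 mm to go.

>>> drive_tool(moves=[[1, -0.02, 0, 0, 0], [1, -0.02, 0, 0, 0], [1, -0.02, 0, 0, 0], [1, -0.02, 0, 0, 0], [1, -0.02, 0, 0, 0], [1, -0.02, 0, 0, 0], [1, -0.015, 0, 0, 0], [1, -0.01, 0, 0, 0], [1, 0, 0, 0, 0]])

```text
time: 24.75
position: [0.5389, 0.0354, 0.0403]
orientation: [3.141, 0.001, 1.626]
ft_force: [-0.4, 0.4, 0.1]
grip_width: -0.0001
finger_force: 0.0
```

Run:
```python
from h import *
tray(); go(dock(-.051,0,.04))
```

```text
ear x [-0.0035  0.002   0.004 ] y [0.0572 0.1002]
ear x [-0.003   0.0023  0.0049] y [-0.1029 -0.0568]
salt 17 [-0.048 -0.042] [-0.012  0.013]
top 55 [-0.061  0.022] [-0.019  0.019]
t 24.8 p [0.5387 0.0355 0.0402] rpy deg [-1.7998e+02  4.0000e-02  9.3160e+01] w -0.0001 F [-0.4 -0.4 -0.4]
  to [0.5391 0.0321 0.04  ] units [-0.0169  0.0009  0.001 ]
```

>>> drive_tool(moves=[[1, -0.01, 0, 0, 0], [1, -0.01, 0, 0, 0], [1, -0.005, 0, 0, 0], [1, 0, 0, 0, 0]])

```text
time: 25.2
position: [0.5388, 0.0312, 0.0401]
orientation: [-3.141, -0.0, 1.626]
ft_force: [-0.7, 3.5, 0.2]
grip_width: -0.0002
finger_force: 1.6
```

>>> drive_tool(moves=[[1, -0.01, 0, 0, 0], [1, -0.01, 0, 0, 0], [1, 0, 0, 0, 0]])

```text
time: 25.5
position: [0.5388, 0.0308, 0.0402]
orientation: [-3.141, -0.006, 1.625]
ft_force: [0.7, 17.9, 2.4]
grip_width: -0.0001
finger_force: 9.1
```

Run:
```python
from h import *
tray();go()
```

```text
ear x [0.0016 0.006  0.0086] y [0.0562 0.1011]
ear x [0.0019 0.0061 0.0089] y [-0.1022 -0.0571]
salt 19 [-0.043 -0.035] [-0.013  0.012]
top 34 [-0.057  0.021] [-0.021  0.017]
t 25.55 p [0.5388 0.0309 0.0402] rpy deg [-179.99   -0.33   93.1 ] w 0.0001 F [ 0.2 17.5  2.2]
```

The tray is at its end stop (18 N). Back off, rise, and go over to the first pin.

>>> drive_tool(moves=[[1, 0.1, 0, 0, 0], [1, 0.15, 0, 0, 0], [0, 0, 0, -0.2, 0], [0, 0, 0, -0.2, 0], [0, 0, 0, -0.2, 0], [0, 0, 0, -0.2, 0], [0, 0, 0, -0.1, 0], [0, -0.2105, -0.0142, 0, 0], [0, -0.2105, -0.0142, 0, 0], [0, -0.2105, -0.0142, 0, 0], [0, -0.2105, -0.0142, 0, 0], [0, -0.2105, -0.0142, 0, 0], [0, -0.2105, -0.0142, 0, 0], [0, -0.2105, -0.0142, 0, 0], [0, -0.2105, -0.0142, 0, 0], [0, -0.2105, -0.0142, 0, 0], [0, -0.2105, -0.0142, 0, 0], [0, 0, 0, 0, 0], [0, 0, 0, 0, 0]])

```text
time: 27.45
position: [0.5305, -0.3461, 0.2195]
orientation: [-3.14, -0.001, 1.624]
ft_force: [0.0, 0.8, 0.0]
grip_width: 0.0857
finger_force: 0.0
```

```bash
cat >> h.py <<'E'
def wray(c,u,v):
    K=c["K"]; a=np.array([(u-K[0,2])/K[0,0],(v-K[1,2])/K[1,1]]); r=np.hypot(*a)
    d=np.array([a[0]/r*np.sin(r),a[1]/r*np.sin(r),np.cos(r)]) if r>1e-9 else np.array([0,0,1.])
    return -c["R"].T@c["t"], c["R"].T@d
def wplane(c,u,v,z):
    o,d=wray(c,u,v); return o+d*(z-o[2])/d[2]
def wproj(c,X):
    p=c["R"]@np.asarray(X)+c["t"]; r=np.arctan2(np.hypot(p[0],p[1]),p[2]); a=p[:2]/np.hypot(p[0],p[1])*r
    return np.array([c["K"][0,0]*a[0]+c["K"][0,2],c["K"][1,1]*a[1]+c["K"][1,2]])
E
python3 - <<'E'
from h import *
go([.531,-.341,.12])
tray()
c=capture("wrist");np.savez("w8.npz",**c)
im=c["frame"][:,:,::-1].copy()
print(wproj(c,[.531,-.341,.08]),wproj(c,[.5427,-.406,.08]))
cv2.imwrite("pics/w8.png",im)
E
```

```text
t 27.45 p [ 0.5305 -0.3461  0.2195] rpy deg [-1.7993e+02 -4.0000e-02  9.3020e+01] w 0.0857 F [0.  0.8 0. ]
  to [ 0.531 -0.341  0.12 ] units [0.0251 0.0044 0.4974]
ear x [0.001 0.006 0.008] y [0.0563 0.1013]Traceback (most recent call last):
  File "<stdin>", line 3, in <module>
  File "h.py", line 31, in tray
    m=(Z>.088)&(Z<.1)&(s*Y>.055)&(s*Y<.103)&(X<.03)&(X>-.25); print('ear x',np.percentile(X[m],[5,50,95]).round(4), 'y',np.percentile(Y[m],[2,98]).round(4))
                                                                            ~~~~~~~~~~~~~^^^^^^^^^^^^^^^^
    return _quantile_unchecked(
        a, q, axis, out, overwrite_input, method, keepdims, weights)
    return _ureduce(a,
                    func=_quantile_ureduce_func,
    ...<5 lines>...
                    overwrite_input=overwrite_input,
                    method=method)
    r = func(a, **kwargs)
    result = _quantile(arr,
                       quantiles=q,
    ...<2 lines>...
                       out=out,
                       weights=wgt)
    slices_having_nans = np.isnan(arr[-1, ...])
                                  ~~~^^^^^^^^^
IndexError: index -1 is out of bounds for axis 0 with size 0
```

Run:
```python
from h import *
c=capture("wrist");np.savez("w8.npz",**c)
print(wproj(c,[.531,-.341,.08]),wproj(c,[.5427,-.406,.08]))
cv2.imwrite("pics/w8.png",c["frame"][:,:,::-1])
hsv=cv2.cvtColor(c["frame"],cv2.COLOR_RGB2HSV);print(hsv.shape)
```

```text
[326.25214471 183.6496106 ] [334.18962799 247.3920686 ]
(400, 640, 3)
```

View pics/w8.png

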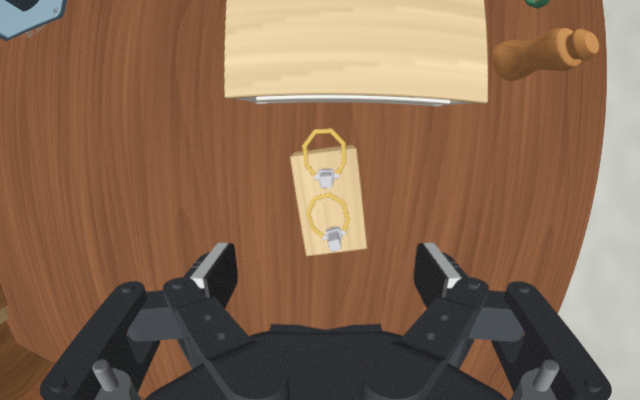

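The wrist view shows pin 1's tab at (326,180) with its ring end at (324,130), and pin 2's tab at (334,240) with its ring end at (325,195). The reprojected positions agree.

Run:
```python
from h import *
c=dict(np.load("w8.npz")); f=c["frame"]
hsv=cv2.cvtColor(f,cv2.COLOR_RGB2HSV).astype(int)
m=(hsv[...,1]>130)&(hsv[...,2]>150)&(hsv[...,0]>15)&(hsv[...,0]<32); m[:,:280]=0;m[:,380:]=0;m[:120]=0;m[260:]=0
k,l,st,ce=cv2.connectedComponentsWithStats(m.astype(np.uint8))
for i in range(1,k):
    if st[i,4]>15:
        v,u=np.nonzero(l==i); P=np.array([wplane(c,a,b,.052) for a,b in zip(u,v)])
        (cx,cy),r=cv2.minEnclosingCircle(P[:,:2].astype(np.float32)); print(st[i],'ring centre',cx,cy,r)
        for p in([.531,-.341],[.5427,-.406]): print('   ang',np.degrees(np.arctan2(cy-p[1],cx-p[0])).round(1),np.hypot(cy-p[1],cx-p[0]).round(4))
# tab bright steel pixels 
g=(hsv[...,1]<40)&(hsv[...,2]>120); g[:,300:350]&=True; g[:,:300]=0;g[:,355:]=0;g[:160]=0;g[260:]=0
k,l,st,ce=cv2.connectedComponentsWithStats(g.astype(np.uint8))
for i in range(1,k):
    if st[i,4]>10: print('tab',st[i],ce[i],wplane(c,*ce[i],.065).round(4))
go([.531,-.341,.1])
```

```text
[302 128  44  47 463] ring centre 0.5271257758140564 -0.31437554955482483 0.025844860821962357
   ang 98.3 0.0269
   ang 99.6 0.0929
[307 193  42  43 239] ring centre 0.5354201793670654 -0.3810599148273468 0.024318331852555275
   ang -83.7 0.0403
   ang 106.3 0.026
tab [314 169  25  19 308] [325.6525974  177.43181818] [ 0.5303 -0.338   0.065 ]
tab [323 227  23  25 345] [333.70724638 237.78550725] [ 0.5423 -0.4016  0.065 ]
t 27.55 p [ 0.5311 -0.3442  0.22  ] rpy deg [-1.7996e+02 -4.0000e-02  9.3170e+01] w 0.0855 F [-0.6  0.2  0. ]
  to [ 0.531 -0.341  0.1  ] units [0.0154 0.0008 0.6001]
```

>>> drive_tool(moves=[[0, 0.023, 0, 0.1, -0.022], [0, 0, 0, 0.2, 0], [0, 0, 0, 0.2, 0], [0, 0, 0, 0.2, 0], [0, 0, 0, 0.08, 0], [0, 0, 0, 0, 0], [0, 0, 0, 0, 0]])

```text
time: 28.25
position: [0.5318, -0.3395, 0.0651]
orientation: [3.141, 0.001, 1.697]
ft_force: [-0.4, -0.1, 0.4]
grip_width: 0.0854
finger_force: 0.0
```

Run:
```python
from h import *
go([.531,-.3395,.058])
c=capture("side");W=cloud(c);cv2.imwrite("pics/s9.png",cv2.resize(c["frame"][290:400,230:350,::-1],(655,600),interpolation=cv2.INTER_CUBIC))
d=W-np.array(read_state()["position"])
R=Ro.from_euler('xyz',read_state()["orientation"]).as_matrix(); L=d@R
for s in(1,-1):
    m=(s*L[...,1]>.035)&(s*L[...,1]<.07)&(abs(L[...,0])<.02)&(W[...,2]>.03)&(L[...,2]>-.05); print(m.sum(),'tip ahead of TCP',np.percentile(L[m][:,2],[50,90,99]).round(4) if m.sum() else '')
```

```text
t 28.25 p [ 0.5318 -0.3395  0.0651] rpy deg [1.7998e+02 3.0000e-02 9.7210e+01] w 0.0854 F [-0.4 -0.1  0.4]
  to [ 0.531  -0.3395  0.058 ] units [ 0.0007 -0.0037  0.0355]
33 tip ahead of TCP [-0.0352 -0.0248 -0.0206]
49 tip ahead of TCP [-0.0293  0.0238  0.0247]
```

View pics/s9.png

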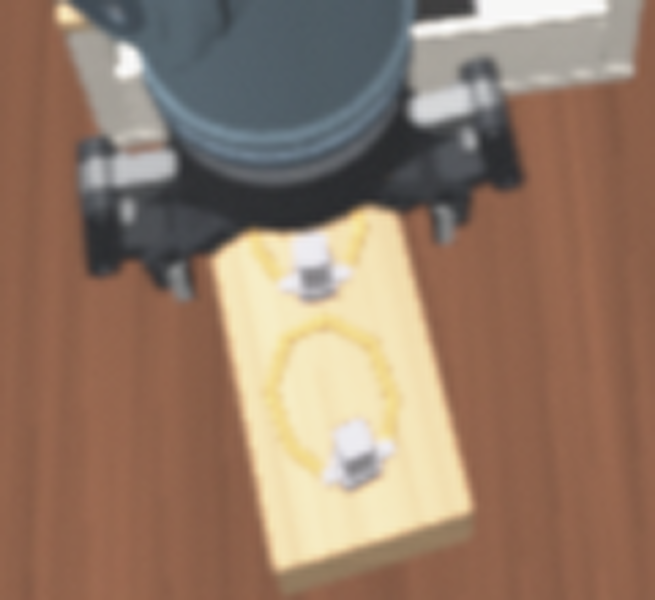

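The gripper straddles pin 1, whose tab is at (313,260). Open fingertips sit about 20 mm behind the TCP, so I go a little lower, then close.

>>> drive_tool(moves=[[0, 0, -0.003, 0.055, 0], [0, 0, 0, 0, 0], [1, 0, 0, 0, 0], [1, 0, 0, 0, 0], [1, 0, 0, 0, 0], [1, 0, 0, 0, 0], [1, 0, 0, 0, 0], [1, 0, 0, 0, 0], [1, 0, 0, 0, 0], [1, 0, 0, 0, 0], [1, 0, 0, 0, 0], [1, 0, 0, 0, 0], [1, 0, 0, 0, 0], [1, 0, 0, 0, 0]], grip_force=60)

```text
time: 29.7
position: [0.5306, -0.3406, 0.0535]
orientation: [3.141, 0.0, 1.695]
ft_force: [-0.7, 0.6, 4.5]
grip_width: 0.0105
finger_force: 59.1
```

Run:
```python
from h import *
go()
c=capture("wrist");np.savez("w10.npz",**c)
for n in("scene","side"): np.savez(n+"10.npz",**capture(n))
```

```text
t 29.7 p [ 0.5306 -0.3406  0.0535] rpy deg [1.7999e+02 2.0000e-02 9.7120e+01] w 0.0105 F [-0.7  0.6  4.5]
```

>>> drive_tool(moves=[[1, 0, 0, -0.03, 0], [1, 0, 0, -0.05, 0], [1, 0, 0, -0.1, 0], [1, 0, 0, -0.2, 0], [1, 0, 0, -0.2, 0], [1, 0, 0, -0.2, 0], [1, 0, 0, -0.02, 0.022], [1, 0, 0, 0, 0], [1, 0, 0, 0, 0]])

```text
time: 30.75
position: [0.5301, -0.34, 0.2127]
orientation: [-3.141, -0.001, 1.628]
ft_force: [-1.0, -0.3, -1.1]
grip_width: 0.0104
finger_force: 58.7
```

Run:
```python
from h import *
go(dock(-.011,-.08,.213),dock(-.011,-.08,.15))
c=capture("side");np.savez("side11.npz",**c);cv2.imwrite("pics/s11.png",cv2.resize(c["frame"][260:400,220:380,::-1],(685,600),interpolation=cv2.INTER_CUBIC))
```

```text
t 30.75 p [ 0.5301 -0.34    0.2127] rpy deg [-1.7995e+02 -6.0000e-02  9.3250e+01] w 0.0104 F [-1.  -0.3 -1.1]
  to [ 0.4614 -0.0123  0.213 ] units [ 1.6552e+00 -2.4980e-01  3.0000e-04]
  to [ 0.4614 -0.0123  0.15  ] units [-3.00e-04  3.00e-04  3.15e-01]
```

View pics/s11.png

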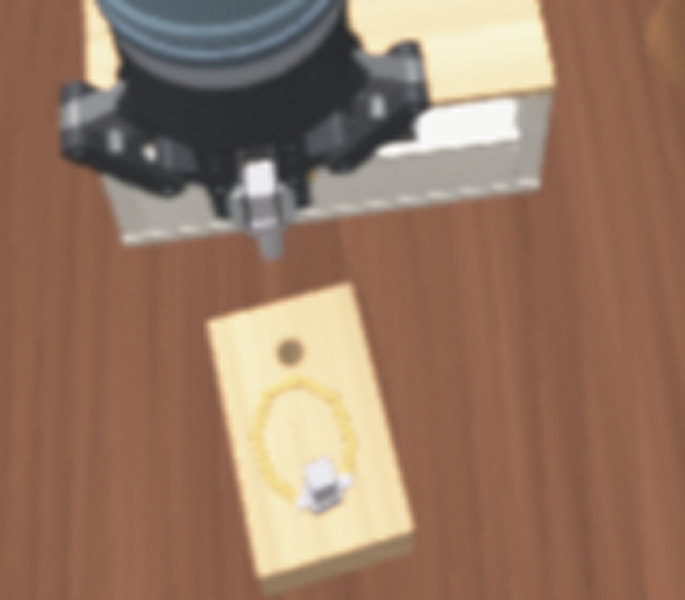

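Pin 1 is held upright clear of the rest (tip at (270,255) in the crop). The picture budget is used up, so from here I work by numbers: locating both holes and the pin tip in both cameras.

```bash
cat >> h.py <<'E'
def plane(c,u,v,z):
    d=c["R"].T@np.array([(u-c["K"][0,2])/c["K"][0,0],(v-c["K"][1,2])/c["K"][1,1],1]); o=-c["R"].T@c["t"]
    return o+d*(z-o[2])/d[2]
E
python3 - <<'E'
from h import *
for n in("scene10","side10","side11"):
    c=dict(np.load(n+".npz")); g=cv2.cvtColor(c["frame"],cv2.COLOR_RGB2GRAY).astype(float)
    for nm,y in(("L",.08),("R",-.08)):
        u,v=proj(c,dock(-.011,y,.086)); U,V=int(round(u)),int(round(v))
        w=g[V-5:V+6,U-5:U+6]
        b=np.clip(np.median(w[w>np.percentile(w,50)])*0.8-w,0,None)
        vv,uu=np.mgrid[V-5:V+6,U-5:U+6]; k,l,st,ce=cv2.connectedComponentsWithStats((b>0).astype(np.uint8))
        print(n,nm,'pred',(round(u,1),round(v,1)))
        for i in range(1,k):
            s=l==i; W=b*s
            if W.sum()>20:
                pu,pv=(uu*W).sum()/W.sum(),(vv*W).sum()/W.sum(); print('   blob',st[i].tolist(),round(pu,2),round(pv,2),plane(c,pu,pv,.086).round(4))
        if n!="side11": print(w.astype(int))
E
```

```text
scene10 L pred (np.float64(320.6), np.float64(203.9))
   blob [0, 7, 5, 4, 13] 317.22 208.08 [0.637  0.0055 0.086 ]
   blob [5, 6, 3, 1, 3] 322.37 205.0 [0.6202 0.0025 0.086 ]
[[255 255 255 243 233 222 209 209 211 212 202]
 [254 244 223 213 215 215 205 204 211 212 202]
 [224 213 216 223 230 234 225 213 213 212 201]
 [215 222 232 237 236 236 235 231 222 215 202]
 [230 234 236 235 231 229 229 230 231 224 205]
 [229 233 234 222 204 195 190 199 224 233 218]
 [204 227 227 208 188 181 170 168 213 235 235]
 [157 192 215 214 203 197 197 205 225 236 235]
 [146 145 184 218 229 233 234 236 236 234 230]
 [147 147 144 171 211 229 232 231 230 220 199]
 [147 147 147 144 171 210 224 215 197 187 185]]
scene10 R pred (np.float64(370.6), np.float64(180.7))
   blob [9, 0, 2, 5, 10] 375.77 177.87 [ 0.4425 -0.0146  0.086 ]
   blob [0, 6, 7, 5, 19] 367.81 184.9 [ 0.4788 -0.0018  0.086 ]
[[247 254 255 254 243 220 209 211 203 166 115]
 [255 245 234 224 214 205 203 210 203 167 118]
 [235 224 215 223 227 220 210 211 202 163 120]
 [216 222 232 237 236 235 233 226 202 151 119]
 [228 234 236 235 231 229 228 230 2
[... 1480 characters left out ...]
  99  99]
 [219 234 231 220 208 206 199 167 125 104  99]
 [216 228 214 178 160 169 194 202 168 126 104]
 [209 224 201 164 155 172 202 226 223 188 134]
 [225 236 229 216 217 226 235 242 244 239 197]
 [244 245 244 243 242 243 243 244 244 242 225]
 [243 242 239 236 232 230 227 223 219 210 186]
 [211 210 208 210 209 208 208 207 198 176 158]]
side11 L pred (np.float64(317.5), np.float64(197.3))
   blob [0, 0, 11, 6, 20] 318.65 192.99 [0.6254 0.0104 0.086 ]
   blob [0, 4, 1, 3, 3] 312.0 197.48 [ 0.6074 -0.0029  0.086 ]
   blob [3, 5, 4, 2, 7] 316.72 197.64 [ 0.6192 -0.0044  0.086 ]
side11 R pred (np.float64(253.6), np.float64(204.2))
   blob [0, 2, 4, 9, 19] 250.14 205.77 [ 0.4529 -0.0166  0.086 ]
```

>>> drive_tool(moves=[[1, 0.2069, -0.0312, 0, 0], [1, 0.2069, -0.0312, 0, 0], [1, 0.2069, -0.0312, 0, 0], [1, 0.2069, -0.0312, 0, 0], [1, 0.2069, -0.0312, 0, 0], [1, 0.2069, -0.0312, 0, 0], [1, 0.2069, -0.0312, 0, 0], [1, 0.2069, -0.0312, 0, 0], [1, 0, 0, 0, 0], [1, 0, 0, 0.15, 0], [1, 0, 0, 0.13, 0], [1, 0, 0, 0, 0], [1, 0, 0, 0, 0]])

```text
time: 32.1
position: [0.462, -0.0129, 0.1567]
orientation: [-3.139, -0.001, 1.626]
ft_force: [0.4, -0.1, -0.7]
grip_width: 0.0105
finger_force: 58.7
```

Run:
```python
from h import *
s=read_state(); p=np.array(s["position"]); go(dock(-.011,-.08,.153))
for n in("scene","side"):
    c=capture(n);np.savez(n+"12.npz",**c); W=cloud(c); d=W-p
    dx=d@-DX; dy=d@DY; Z=W[...,2]
    print(n)
    for z0 in np.arange(.096,.2,.008):
        m=(abs(dx)<.03)&(abs(dy)<.02)&(Z>=z0)&(Z<z0+.008)
        if m.sum()>1: print(z0.round(3),m.sum(),'toolx',np.percentile(dx[m],[5,50,95]).round(4),'tooly',np.percentile(dy[m],[5,50,95]).round(4))
    u,v=proj(c,[p[0],p[1],p[2]-.047]);U,V=int(u),int(v);print('tip pred',u.round(1),v.round(1))
    print(cv2.cvtColor(c["frame"],cv2.COLOR_RGB2GRAY)[V-14:V+10,U-9:U+10])
c=capture("wrist");np.savez("wrist12.npz",**c); print('wrist',wproj(c,[p[0],p[1],p[2]-.047]),wproj(c,dock(-.011,-.08,.086)))
u,v=wproj(c,dock(-.011,-.08,.086)).astype(int); print(cv2.cvtColor(c["frame"],cv2.COLOR_RGB2GRAY)[v-14:v+10:1,u-10:u+11])
```

```text
t 32.1 p [ 0.462  -0.0129  0.1567] rpy deg [-1.7986e+02 -4.0000e-02  9.3160e+01] w 0.0105 F [ 0.4 -0.1 -0.7]
  to [ 0.4614 -0.0123  0.153 ] units [ 0.0034 -0.0027  0.0187]
scene
0.104 4 toolx [-0.0005  0.0026  0.0054] tooly [0.0014 0.0029 0.0038]
0.112 7 toolx [0.0013 0.0036 0.0072] tooly [-0.0018  0.0037  0.0056]
0.12 10 toolx [0.0007 0.0053 0.0077] tooly [-0.0008  0.0047  0.0077]
0.128 9 toolx [-0.0005  0.0043  0.0077] tooly [0.0003 0.0055 0.0084]
0.136 2 toolx [0.0048 0.0068 0.0087] tooly [0.0035 0.0039 0.0043]
0.144 20 toolx [-0.0004  0.0075  0.0095] tooly [-0.0145  0.0008  0.013 ]
0.152 38 toolx [0.0011 0.0087 0.027 ] tooly [-0.0174  0.001   0.0139]
0.16 22 toolx [0.0015 0.0103 0.0136] tooly [-0.0095  0.0038  0.015 ]
0.168 37 toolx [-0.0007  0.0098  0.0135] tooly [-0.0162  0.0079  0.019 ]
0.176 36 toolx [-0.0033  0.0095  0.0133] tooly [-0.0085  0.0066  0.019 ]
0.184 38 toolx [-0.0014  0.0093  0.0137] tooly [-0.0116  0.0109  0.0195]
0.192 32 toolx [0.0014 0.0098 0.015 ] tooly [-0.0104 -0.0036  0.0187]
tip pred 370.9 172.9
[[182 182 179 156 119 113 115 117 140 154 152 162 174 174 
[... 6154 characters left out ...]
9 145 147 155 157 161 162 165 164 165 168 170 170 172 193 212
  218 219 219]
 [212 198 173 148 150 154 157 161 162 164 164 165 168 168 168 181 203 217
  218 219 218]
 [218 210 197 159 154 156 156 161 164 164 165 166 168 170 174 196 214 219
  220 219 219]
 [221 217 210 187 172 165 161 160 163 164 165 166 169 174 188 209 218 220
  220 218 219]
 [224 221 217 209 199 191 180 170 163 163 166 166 169 178 196 210 217 219
  221 220 219]
 [225 224 222 220 219 214 205 190 180 168 164 166 169 176 187 197 206 215
  219 219 218]
 [226 225 224 223 221 221 221 215 204 176 163 163 163 164 163 163 172 192
  215 220 219]
 [225 225 224 223 223 224 219 206 181 167 164 164 163 160 161 157 156 166
  190 214 219]]
```

Run:
```python
from h import *
c=dict(np.load("wrist12.npz")); g=cv2.cvtColor(c["frame"],cv2.COLOR_RGB2GRAY)
np.set_printoptions(linewidth=200)
print(g[210:250:1,309:342])
print('hole',wplane(c,321.8,205.4,.086), 'cam',-c["R"].T@c["t"])
```

```text
[[224 225 225 ... 201 188 187]
 [225 225 224 ... 215 189 188]
 [226 224 225 ... 221 190 187]
 ...
 [146  72  46 ...  43  60 112]
 [133  68  45 ...  46  53 110]
 [127  65  46 ...  45  56 102]]
hole [ 0.46034515 -0.01148215  0.086     ] cam [0.45922968 0.0523235  0.30490976]
```

Run:
```python
from h import *
c=dict(np.load("wrist12.npz")); g=cv2.cvtColor(c["frame"],cv2.COLOR_RGB2GRAY)
for v in range(210,250,2): print(v,' '.join('%3d'%x for x in g[v,309:342]))
print([ (k,wproj(c,[.462+a*.9985-b*.055,-.0129+a*.055+b*.9985,.1097]).round(1)) for k,a,b in(('c',0,0),('y+4',.004,0),('x+4',0,.004))])
```

```text
210 224 225 225 223 218 210 197 159 154 156 156 161 164 164 165 166 168 170 174 196 214 219 220 219 219 220 223 221 216 215 201 188 187
212 226 224 225 226 224 221 217 209 199 191 180 170 163 163 166 166 169 178 196 210 217 219 221 220 219 220 224 230 246 246 221 190 187
214 224 225 224 225 226 225 224 223 221 221 221 215 204 176 163 163 163 164 163 163 172 192 215 220 219 221 223 230 247 247 221 187 186
216 226 226 225 226 226 225 225 224 224 224 213 188 164 162 163 164 163 162 159 154 151 152 164 197 214 220 222 230 247 247 219 187 190
218 226 225 225 225 227 225 224 224 223 219 203 165 160 163 163 166 165 161 159 157 154 148 150 173 208 219 224 232 251 251 221 186 188
220 225 224 224 224 224 224 223 223 221 205 180 165 163 164 166 167 166 162 159 158 153 150 142 148 201 218 222 231 250 250 225 194 186
222 199 199 200 200 199 200 200 199 198 186 169 161 165 166 166 168 166 163 162 160 153 153 142 139 184 197 200 202 210 210 203 195 188
224 214 214 214 213 214 214 216 215 213 191 164 164 166 167 165 167 165 163 161 158 154 151 142 145 193 213 217 218 217 218 218 218 217
226 247 246 
[... 1014 characters left out ...]
4 163 161 161 162 159 161 160 158 141 102  54  43  54 103 140
242 155 116  67  53  51  96 139 161 164 163 162 161 162 162 161 163 164 163 163 163 162 162 163 162 160 157 146 117  59  43  50  89 129
244 147  90  55  46  51 104 150 161 163 161 162 161 163 163 160 163 164 163 162 163 162 162 163 162 161 160 152 127  62  46  51  82 125
246 148  83  55  44  57 113 161 165 163 163 162 163 163 162 162 163 163 163 163 162 160 162 163 162 163 159 154 138  68  42  44  60 111
248 133  68  45  50  69 118 162 164 164 162 163 164 162 163 163 162 165 166 163 164 164 163 165 162 165 164 158 140  78  48  46  53 110
[('c', array([323.8, 217.6])), ('y+4', array([329.8, 217.6])), ('x+4', array([323.8, 211.8]))]
```

>>> drive_tool(moves=[[1, 0.006, -0.015, 0.05, 0], [1, 0, 0, 0.04, 0], [1, 0, 0, 0, 0], [1, 0, 0, 0, 0]])

```text
time: 32.65
position: [0.4591, -0.0116, 0.139]
orientation: [-3.141, -0.0, 1.626]
ft_force: [-0.5, -0.1, -0.2]
grip_width: 0.0103
finger_force: 58.7
```

Run:
```python
from h import *
go()
c=capture("wrist");np.savez("wrist13.npz",**c); p=np.array(read_state()["position"]);g=cv2.cvtColor(c["frame"],cv2.COLOR_RGB2GRAY)
print(wproj(c,p-[0,0,.047]),wproj(c,[.46035,-.01148,.086]))
for v in range(190,232,1): print(v,' '.join('%3d'%x for x in g[v,307:342]))
```

```text
t 32.65 p [ 0.4591 -0.0116  0.139 ] rpy deg [-1.7996e+02 -1.0000e-02  9.3160e+01] w 0.0103 F [-0.5 -0.1 -0.2]
[326.22610133 219.16826317] [327.65451437 216.09903214]
190 114 116 111 115 123 154 162 165 164 165 163 162 162 163 163 162 164 160 160 162 164 162 165 161 163 163 164 163 165 165 165 165 164 167 164
191 118 115 113 112 127 153 165 165 164 162 163 164 162 164 164 163 163 163 165 162 163 164 165 164 165 165 163 164 164 165 167 165 165 164 165
192 116 114 112 114 133 159 169 169 169 169 167 169 168 169 167 170 167 166 169 170 172 170 171 171 169 172 170 169 169 170 170 168 170 167 167
193 116 112 111 120 144 175 185 186 187 187 186 187 187 188 187 185 187 189 188 187 189 190 188 189 188 188 186 185 185 185 182 185 185 184 183
194 118 114 117 129 168 206 216 217 216 217 217 216 218 215 216 217 218 218 218 218 218 217 219 219 219 218 217 215 212 213 213 212 213 211 214
195 116 117 115 131 176 213 223 225 223 224 225 225 224 224 223 223 223 224 224 225 224 225 226 226 226 226 225 221 221 219 219 221 221 221 219
196 114 114 116 129 177 213 224 225 225 224 226 226 225 225 223 224 22
[... 4413 characters left out ...]
 244 224 207 201 200 199 199 184 169 164 164 164 165 164 164 161 162 160 156 157 154 153 176 191 195 197 201 204 214 219 222
228 186 180 209 248 241 212 181 169 166 167 168 164 163 162 163 159 163 162 163 161 162 160 161 161 159 159 161 165 165 169 173 174 195 213 220
229 182 181 214 247 230 197 169 163 162 162 163 163 163 162 164 164 163 161 163 161 163 161 162 162 162 160 161 162 162 160 162 159 175 201 221
230 180 182 215 244 208 177 163 160 161 161 163 165 162 161 159 162 161 162 161 160 162 161 161 162 162 160 160 161 159 159 160 156 159 191 219
231 176 179 214 243 196 165 165 165 164 165 166 164 165 164 164 164 164 165 165 165 165 163 164 165 165 164 163 163 164 163 164 156 154 181 210
```

>>> drive_tool(moves=[[1, 0, 0.0045, 0, 0], [1, 0, 0, 0.02, 0], [1, 0, 0, 0.02, 0], [1, 0, 0, 0.02, 0], [1, 0, 0, 0.01, 0], [1, 0, 0, 0, 0]])

```text
time: 33.3
position: [0.4602, -0.0118, 0.1248]
orientation: [-3.141, 0.0, 1.626]
ft_force: [-0.0, -2.0, -1.9]
grip_width: 0.0106
finger_force: 58.6
```

The tip has entered the hole: 8 mm down and almost no force. Continue.

>>> drive_tool(moves=[[1, 0, 0, 0.03, 0], [1, 0, 0, 0.03, 0], [1, 0, 0, 0.03, 0], [1, 0, 0, 0.02, 0], [1, 0, 0, 0.01, 0], [1, 0, 0, 0, 0]])

```text
time: 33.9
position: [0.4602, -0.0118, 0.1008]
orientation: [-3.141, 0.0, 1.626]
ft_force: [0.7, -3.9, -2.7]
grip_width: 0.0104
finger_force: 58.4
```

>>> drive_tool(moves=[[1, -0.003, 0, 0.008, 0], [1, 0, 0, 0.008, 0], [1, 0, 0, 0.006, 0], [1, 0, 0, 0, 0]])

```text
time: 34.3
position: [0.4604, -0.0121, 0.0974]
orientation: [3.141, 0.0, 1.626]
ft_force: [-1.7, -2.8, 6.4]
grip_width: 0.0105
finger_force: 59.6
```

Seated (contact force 6 N). Release and rise.

>>> drive_tool(moves=[[0, 0, 0, 0, 0], [0, 0, 0, 0, 0], [0, 0, 0, 0, 0], [0, 0, 0, 0, 0], [0, 0, 0, 0, 0], [0, 0, 0, 0, 0], [0, 0, 0, -0.1, 0], [0, 0, 0, -0.2, 0], [0, 0, 0, -0.15, 0], [1, 0, 0, 0, 0], [1, 0.1, 0, 0, 0], [1, 0.13, 0, 0, 0], [1, 0, 0, 0, 0], [1, 0, 0, 0, 0], [1, 0, 0, 0, 0], [1, 0, 0, 0, 0], [1, 0, 0, 0, 0]])

```text
time: 36.0
position: [0.4578, 0.0332, 0.1867]
orientation: [-3.141, 0.0, 1.625]
ft_force: [-0.3, -0.9, 0.6]
grip_width: -0.0001
finger_force: 0.0
```

```bash
cat >> h.py <<'E'
def pinview(y,z=(.06,.13)):
    for n in("scene","side"):
        c=capture(n);W=cloud(c);d=W-dock(-.011,y,0);X=d@-DX;Y=d@DY;Z=W[...,2]
        print(n,'(x outward from hole, y dock)')
        for z0 in np.arange(z[0],z[1],.006):
            m=(abs(Y)<.035)&(X>-.009)&(X<.062)&(Z>=z0)&(Z<z0+.006)
            if m.sum()>1: print('%.3f'%z0,m.sum(),'x',np.percentile(X[m],[2,50,98]).round(4),'y',np.percentile(Y[m],[2,50,98]).round(4))
E
python3 - <<'E'
from h import *
go(dock(-.057,-.08,.12)); pinview(-.08)
s=read_state();p=np.array(s["position"])
for n in("scene","side"):
    c=capture(n);W=cloud(c);d=W-p;X=d@-DX;Y=d@DY;Z=d[...,2]
    print(n)
    for z0 in np.arange(-.02,.16,.01):
        m=(abs(Y)<.03)&(abs(X)<.08)&(Z>=z0)&(Z<z0+.01)
        if m.sum()>1: print('%.3f'%z0,m.sum(),'x',np.percentile(X[m],[2,98]).round(4),'y',np.percentile(Y[m],[2,98]).round(4))
E
```

```text
t 36.0 p [0.4578 0.0332 0.1867] rpy deg [-179.99    0.     93.1 ] w -0.0001 F [-0.3 -0.9  0.6]
  to [0.4588 0.0336 0.12  ] units [0.002  0.0053 0.3334]
scene (x outward from hole, y dock)
0.060 10 x [-0.0051  0.014   0.0198] y [-0.0067  0.0109  0.0124]
0.066 32 x [-0.0089  0.0125  0.02  ] y [-0.0076  0.0104  0.0153]
0.072 17 x [-0.0079  0.0085  0.0199] y [-0.0014  0.0115  0.0258]
0.078 31 x [-0.0077  0.0107  0.0198] y [-0.0106  0.0107  0.0266]
0.084 26 x [-0.0089  0.0092  0.0195] y [-0.0108  0.0036  0.0223]
0.090 47 x [-0.0087  0.01    0.0397] y [-0.0202  0.0063  0.0238]
0.096 53 x [-0.0016  0.0344  0.0523] y [-0.0187  0.0054  0.0225]
0.102 13 x [-0.0021  0.008   0.0521] y [-0.002   0.0049  0.0105]
0.108 10 x [-0.0026  0.0072  0.0094] y [-0.0009  0.0059  0.0091]
0.114 12 x [-0.0042  0.0068  0.0097] y [-0.0051  0.0042  0.0079]
0.120 17 x [-0.0015  0.0038  0.0101] y [-0.0038  0.0021  0.0082]
side (x outward from hole, y dock)
0.078 4 x [0.0017 0.0083 0.0144] y [-0.0103  0.0081  0.0103]
0.084 14 x [-0.0076 -0.0038  0.0161] y [-0.0116 -0.0027  0.009 ]
0.090 42 x [-0.0077 -0.0001  0.0214]
[... 1213 characters left out ...]
6  0.0125]
0.020 39 x [-0.0123 -0.0065] y [-0.0122  0.0125]
0.030 41 x [-0.0125  0.0009] y [-0.0131  0.0137]
0.040 46 x [-0.014   0.0063] y [-0.0176  0.0179]
0.050 112 x [-0.0145  0.0082] y [-0.027   0.0289]
0.060 105 x [-0.0156  0.012 ] y [-0.0298  0.0292]
0.070 38 x [-0.0192 -0.0082] y [-0.0155  0.0146]
0.080 76 x [-0.0186 -0.009 ] y [-0.0229  0.0239]
0.090 88 x [-0.0201 -0.0093] y [-0.027   0.0279]
0.100 114 x [-0.0213 -0.009 ] y [-0.029   0.0286]
0.110 88 x [-0.0203 -0.0098] y [-0.0286  0.0285]
0.120 8 x [-0.0121 -0.0089] y [-0.0296  0.0296]
0.130 68 x [-0.0384 -0.024 ] y [-0.0269  0.0281]
0.140 120 x [-0.0388 -0.0236] y [-0.0281  0.0284]
0.150 126 x [-0.0386 -0.0234] y [-0.0281  0.029 ]
```

The pin stands in the hole with the shoulder down and the ring open out to 50 mm at z≈0.10. Push the ring end down with the closed fingertip, 45 mm outward of the hole.

>>> drive_tool(moves=[[1, 0, 0, 0.2, 0], [1, 0, 0, 0.15, 0], [1, 0, 0, 0.03, 0], [1, 0, 0, 0.03, 0], [1, 0, 0, 0.03, 0], [1, 0, 0, 0.03, 0], [1, 0, 0, 0.03, 0], [1, 0, 0, 0.03, 0], [1, 0, 0, 0.03, 0], [1, 0, 0, 0.03, 0], [1, 0, 0, 0.03, 0], [1, 0, 0, 0.03, 0], [1, 0, 0, 0, 0]])

```text
time: 37.5
position: [0.457, 0.0339, 0.0559]
orientation: [-3.14, -0.0, 1.626]
ft_force: [-0.3, 1.0, -0.0]
grip_width: -0.0002
finger_force: 0.0
```

Run:
```python
from h import *
go()
c=capture("scene");W=cloud(c);hsv=cv2.cvtColor(c["frame"],cv2.COLOR_RGB2HSV)
d=W-dock(-.011,-.08,0);X=d@-DX;Y=d@DY;Z=W[...,2]
m=(abs(Y)<.03)&(abs(X)<.065)&(Z>.03)&(Z<.13)&(hsv[...,1]>110)&(hsv[...,2]>110)
for z0 in np.arange(.03,.12,.01):
    k=m&(Z>=z0)&(Z<z0+.01)
    if k.sum(): print('%.2f'%z0,k.sum(),X[k].min().round(3),X[k].max().round(3),Y[k].min().round(3),Y[k].max().round(3))
```

```text
t 37.5 p [0.457  0.0339 0.0559] rpy deg [-1.799e+02 -3.000e-02  9.315e+01] w -0.0002 F [-0.3  1.  -0. ]
0.05 2 0.04 0.04 0.005 0.009
0.06 9 0.029 0.041 0.011 0.017
0.07 4 0.019 0.049 0.014 0.022
0.08 2 0.018 0.042 0.013 0.021
```

>>> drive_tool(moves=[[1, 0, 0, 0.03, 0], [1, -0.01, 0, 0.02, 0], [1, -0.02, 0, 0.02, 0], [1, -0.02, 0, 0.02, 0], [1, 0, 0, 0, 0], [1, 0, 0, 0, 0]])

```text
time: 38.15
position: [0.4583, 0.0235, 0.0387]
orientation: [-3.141, -0.0, 1.625]
ft_force: [-0.3, -0.4, 0.1]
grip_width: -0.0001
finger_force: 0.0
```

```bash
cat >> h.py <<'E'
def ring(y):
    for n in("scene","side"):
        c=capture(n);W=cloud(c);hsv=cv2.cvtColor(c["frame"],cv2.COLOR_RGB2HSV)
        d=W-dock(-.011,y,0);X=d@-DX;Y=d@DY;Z=W[...,2]
        m=(abs(Y)<.03)&(abs(X)<.065)&(Z>.03)&(Z<.13)&(hsv[...,1]>100)&(hsv[...,2]>110)&(hsv[...,0]>14)
        print(n)
        for z0 in np.arange(.03,.12,.01):
            k=m&(Z>=z0)&(Z<z0+.01)
            if k.sum(): print('%.2f'%z0,k.sum(),X[k].min().round(3),X[k].max().round(3),Y[k].min().round(3),Y[k].max().round(3))
E
python3 - <<'E'
from h import *
go();ring(-.08)
E
```

```text
t 38.15 p [0.4583 0.0235 0.0387] rpy deg [-179.99   -0.     93.12] w -0.0001 F [-0.3 -0.4  0.1]
scene
0.04 1 0.002 0.002 0.01 0.01
0.05 1 0.005 0.005 0.017 0.017
0.06 4 0.003 0.007 0.02 0.023
0.07 1 -0.0 -0.0 0.014 0.014
side
0.08 1 -0.001 -0.001 0.016 0.016
```

Ring R now hangs at x≈0–7 mm, z 0.04–0.07: shut. Go for pin 2.

>>> drive_tool(moves=[[1, 0.2, 0, 0, 0], [1, 0, 0, -0.2, 0], [0, 0, 0, -0.25, 0], [0, 0, 0, -0.25, 0], [0, 0, 0, -0.25, 0], [0, -0.2147, 0.0276, 0, 0], [0, -0.2147, 0.0276, 0, 0], [0, -0.2147, 0.0276, 0, 0], [0, -0.2147, 0.0276, 0, 0], [0, -0.2147, 0.0276, 0, 0], [0, -0.2147, 0.0276, 0, 0], [0, -0.2147, 0.0276, 0, 0], [0, -0.2147, 0.0276, 0, 0], [0, -0.2147, 0.0276, 0, 0], [0, -0.2147, 0.0276, 0, 0], [0, -0.2147, 0.0276, 0, 0], [0, 0, 0, 0, -0.0305], [0, 0, 0, 0, -0.0305], [0, 0, 0, 0, 0]])

```text
time: 40.15
position: [0.5426, -0.4049, 0.2284]
orientation: [-3.141, -0.001, 1.818]
ft_force: [0.3, -0.1, -0.2]
grip_width: 0.0856
finger_force: 0.0
```

Run:
```python
from h import *
go([.5427,-.4045,.0535]); ring(-.08)
c=capture("wrist");f=c["frame"];hsv=cv2.cvtColor(f,cv2.COLOR_RGB2HSV).astype(int)
u0,v0=wproj(c,[.5427,-.4045,.07]).astype(int); print(u0,v0)
g=(hsv[...,1]<40)&(hsv[...,2]>120); g[:,:u0-25]=0;g[:,u0+25:]=0;g[:v0-25]=0;g[v0+25:]=0
k,l,st,ce=cv2.connectedComponentsWithStats(g.astype(np.uint8))
for i in range(1,k):
    if st[i,4]>30: print('tab',st[i],ce[i],wplane(c,*ce[i],.065).round(4))
m=(hsv[...,1]>130)&(hsv[...,2]>150)&(hsv[...,0]>15)&(hsv[...,0]<32); m[:,:u0-40]=0;m[:,u0+40:]=0;m[:v0-80]=0;m[v0+40:]=0
k,l,st,ce=cv2.connectedComponentsWithStats(m.astype(np.uint8))
for i in range(1,k):
    if st[i,4]>40:
        v,u=np.nonzero(l==i); P=np.array([wplane(c,a,b,.052) for a,b in zip(u,v)]); (cx,cy),r=cv2.minEnclosingCircle(P[:,:2].astype(np.float32)); print('ring',st[i],cx,cy,r,np.degrees(np.arctan2(cy+.4045,cx-.5427)))
```

```text
t 40.15 p [ 0.5426 -0.4049  0.2284] rpy deg [-1.7998e+02 -4.0000e-02  1.0415e+02] w 0.0856 F [ 0.3 -0.1 -0.2]
  to [ 0.5427 -0.4045  0.0535] units [0.001  0.0013 0.8743]
scene
0.04 1 0.002 0.002 0.01 0.01
0.05 1 0.002 0.002 0.015 0.015
0.06 3 0.001 0.007 0.018 0.024
0.07 2 -0.001 0.006 0.017 0.023
0.08 5 0.002 0.005 0.013 0.02
side
325 183
tab [314 172  24  20 294] [325.45918367 180.82653061] [ 0.5422 -0.4028  0.065 ]
ring [303 135  41  43 243] 0.5347088575363159 -0.38129347562789917 0.024576285853981972 109.00109327726146
```

>>> drive_tool(moves=[[0, 0, 0.001, 0.2, -0.011], [0, 0, 0, 0.2, 0], [0, 0, 0, 0.2, 0], [0, 0, 0, 0.2, 0], [0, 0, 0, 0.074, 0], [0, 0, 0, 0, 0], [1, 0, 0, 0, 0], [1, 0, 0, 0, 0], [1, 0, 0, 0, 0], [1, 0, 0, 0, 0], [1, 0, 0, 0, 0], [1, 0, 0, 0, 0], [1, 0, 0, 0, 0], [1, 0, 0, 0, 0], [1, 0, 0, 0, 0], [1, 0, 0, 0, 0], [1, 0, 0, 0, 0], [1, 0, 0, 0, 0]])

```text
time: 42.1
position: [0.5433, -0.4049, 0.0551]
orientation: [3.141, 0.001, 1.852]
ft_force: [-0.8, 0.6, 5.9]
grip_width: 0.0104
finger_force: 58.7
```

>>> drive_tool(moves=[[1, 0, 0, -0.03, 0], [1, 0, 0, -0.05, 0], [1, 0, 0, -0.1, 0], [1, 0, 0, -0.2, 0], [1, 0, 0, -0.2, 0], [1, 0, 0, -0.2, 0], [1, 0, 0, -0.02, 0.036], [1, 0, 0, 0, 0.036], [1, 0, 0, 0, 0], [1, 0, 0, 0, 0]])

```text
time: 43.1
position: [0.5427, -0.4043, 0.2139]
orientation: [-3.141, -0.0, 1.629]
ft_force: [0.5, -0.4, -0.5]
grip_width: 0.0107
finger_force: 58.5
```

Run:
```python
from h import *
h=np.array([.4604,-.0121,0])+.16*DY
print(h); go([h[0],h[1],.213])
```

```text
[ 0.62015052 -0.00316856  0.        ]
t 43.1 p [ 0.5427 -0.4043  0.2139] rpy deg [-1.7998e+02 -3.0000e-02  9.3330e+01] w 0.0107 F [ 0.5 -0.4 -0.5]
  to [ 0.6202 -0.0032  0.213 ] units [1.9798 0.5028 0.0055]
```

>>> drive_tool(moves=[[1, 0.198, 0.0503, 0, 0], [1, 0.198, 0.0503, 0, 0], [1, 0.198, 0.0503, 0, 0], [1, 0.198, 0.0503, 0, 0], [1, 0.198, 0.0503, 0, 0], [1, 0.198, 0.0503, 0, 0], [1, 0.198, 0.0503, 0, 0], [1, 0.198, 0.0503, 0, 0], [1, 0.198, 0.0503, 0, 0], [1, 0.198, 0.0503, 0, 0], [1, 0, 0, 0, 0], [1, 0, 0, 0.2, 0], [1, 0, 0, 0.16, 0], [1, 0, 0, 0, 0], [1, 0, 0, 0, 0]])

```text
time: 44.6
position: [0.6213, -0.0041, 0.1419]
orientation: [-3.14, -0.0, 1.627]
ft_force: [-0.4, 0.1, -1.2]
grip_width: 0.0103
finger_force: 58.6
```

Run:
```python
from h import *
go([.6202,-.0032,.141])
c=capture("wrist");np.savez("wrist14.npz",**c); p=np.array(read_state()["position"]);g=cv2.cvtColor(c["frame"],cv2.COLOR_RGB2GRAY)
print(wproj(c,p-[0,0,.049]),wproj(c,[.6202,-.0032,.086]))
for v in range(202,230,1): print(v,' '.join('%3d'%x for x in g[v,307:344]))
```

```text
t 44.6 p [ 0.6213 -0.0041  0.1419] rpy deg [-1.7991e+02 -1.0000e-02  9.3190e+01] w 0.0103 F [-0.4  0.1 -1.2]
  to [ 0.6202 -0.0032  0.141 ] units [ 0.0048 -0.0053  0.0047]
[327.46077282 218.9443966 ] [324.33428321 213.39231043]
202 239 231 223 221 221 220 222 222 221 221 221 221 220 219 220 221 223 223 222 223 222 223 221 221 220 217 217 216 216 217 217 217 221 228 237 239 240
203 209 212 218 221 221 220 221 222 221 222 221 220 220 219 218 219 218 218 218 219 221 221 221 221 219 218 216 218 218 216 216 217 219 218 214 209 208
204 190 204 218 220 221 220 221 224 222 221 220 219 218 216 208 204 201 200 200 204 213 217 218 219 219 217 217 217 217 216 217 219 219 212 198 191 187
205 187 203 216 221 221 220 221 221 221 221 220 214 204 197 190 188 191 188 189 191 197 200 206 213 217 216 216 216 217 216 216 219 219 210 194 184 185
206 186 202 216 221 221 221 222 221 222 221 212 200 189 183 184 182 183 184 184 184 185 188 193 202 211 214 215 217 216 217 217 218 219 210 192 184 183
207 188 203 215 221 220 221 221 221 220 214 198 187 182 184 183 184 183 184 183 184 184 185 187 193 200 208 214 
[... 2683 characters left out ...]
 165 166 166 163 163 161 157 155 152 145 140 157 202 213 216 216 215 218 223 236 246 238 196
226 233 243 234 225 221 220 219 221 221 220 218 194 164 161 163 163 163 163 161 160 157 153 154 149 144 152 186 197 197 199 205 216 222 236 248 244 201
227 237 243 233 224 221 211 202 196 197 196 192 176 161 159 161 161 161 161 160 157 158 156 157 155 152 156 168 175 175 176 181 199 218 235 249 247 205
228 240 243 233 221 210 193 175 164 165 163 162 161 158 159 160 158 158 158 159 159 157 159 159 158 156 156 159 159 161 161 160 174 200 229 248 247 213
229 235 238 229 213 188 167 161 159 158 159 159 160 160 157 159 159 159 157 159 157 156 156 158 159 157 157 156 156 155 154 155 155 175 215 240 239 212
```

>>> drive_tool(moves=[[1, 0.0065, -0.0045, 0, 0], [1, 0, 0, 0.02, 0], [1, 0, 0, 0.02, 0], [1, 0, 0, 0.015, 0], [1, 0, 0, 0.015, 0], [1, 0, 0, 0, 0]])

```text
time: 45.25
position: [0.6204, -0.0025, 0.1274]
orientation: [-3.141, 0.0, 1.626]
ft_force: [0.2, -1.9, -1.4]
grip_width: 0.0107
finger_force: 58.6
```

>>> drive_tool(moves=[[1, -0.002, 0, 0.03, 0], [1, 0, 0, 0.03, 0], [1, 0, 0, 0.03, 0], [1, 0, 0, 0.02, 0], [1, 0, 0, 0.01, 0], [1, 0, 0, 0.008, 0], [1, 0, 0, 0.006, 0], [1, 0, 0, 0, 0]])

```text
time: 46.05
position: [0.6207, -0.0027, 0.1012]
orientation: [3.142, -0.0, 1.626]
ft_force: [0.1, 0.3, -0.6]
grip_width: 0.0101
finger_force: 58.7
```

>>> drive_tool(moves=[[1, 0, 0, 0.006, 0], [1, 0, 0, 0.006, 0], [1, 0, 0, 0.005, 0], [1, 0, 0, 0, 0]])

```text
time: 46.45
position: [0.6208, -0.0028, 0.0991]
orientation: [3.141, 0.0, 1.626]
ft_force: [-2.1, -0.6, 6.4]
grip_width: 0.0104
finger_force: 59.6
```

Seated with the same 6 N. Release, rise, move 46 mm outward and close the fingers.

>>> drive_tool(moves=[[0, 0, 0, 0, 0], [0, 0, 0, 0, 0], [0, 0, 0, 0, 0], [0, 0, 0, 0, 0], [0, 0, 0, 0, 0], [0, 0, 0, 0, 0], [0, 0, 0, -0.1, 0], [0, 0, 0, -0.2, 0], [0, 0, 0, -0.15, 0], [1, 0, 0, 0, 0], [1, 0.1, 0, 0, 0], [1, 0.13, 0, 0, 0], [1, 0, 0, 0, 0], [1, 0, 0, 0, 0], [1, 0, 0, 0, 0], [1, 0, 0, 0, 0], [1, 0, 0, 0, 0]])

```text
time: 48.15
position: [0.6182, 0.0425, 0.1877]
orientation: [-3.141, 0.0, 1.625]
ft_force: [0.4, 0.0, 0.2]
grip_width: 0.0001
finger_force: 0.0
```

Run:
```python
from h import *
go(np.array([.6208,-.0028,.1867])-.0455*DX); pinview(.08,(.084,.13))
```

```text
t 48.15 p [0.6182 0.0425 0.1877] rpy deg [-1.7999e+02  1.0000e-02  9.3100e+01] w 0.0001 F [0.4 0.  0.2]
  to [0.6183 0.0426 0.1867] units [0.0008 0.0004 0.0049]
scene (x outward from hole, y dock)
0.084 37 x [-0.0085  0.0094  0.0178] y [-0.0089  0.0058  0.0192]
0.090 56 x [-0.0079  0.009   0.0427] y [-0.0197  0.0074  0.023 ]
0.096 60 x [-0.0024  0.0372  0.0516] y [-0.0188  0.0057  0.0231]
0.102 13 x [-0.002   0.0067  0.0409] y [-0.0038  0.0054  0.0078]
0.108 13 x [0.0003 0.0066 0.0094] y [-0.0048  0.0052  0.0079]
0.114 16 x [-0.0022  0.0051  0.0102] y [-0.0025  0.0061  0.0096]
0.120 19 x [-0.0021  0.0044  0.0096] y [-0.0038  0.0006  0.0084]
side (x outward from hole, y dock)
0.084 14 x [-0.0074 -0.004   0.0138] y [-0.0118 -0.007   0.0088]
0.090 35 x [-0.0074  0.0036  0.0205] y [-0.0217  0.0028  0.0193]
0.096 63 x [-0.0078  0.0291  0.0481] y [-0.0225 -0.0024  0.0189]
0.102 15 x [-0.007  -0.0042  0.046 ] y [-0.0064  0.0003  0.0114]
0.108 8 x [-0.0074 -0.0055 -0.0004] y [-0.0061 -0.0009  0.0052]
0.114 12 x [-0.0072 -0.0055  0.0006] y [-0.0064  0.0002  0.0054]
0.120 18 x [-0.0062 -0.001   0.0048] y [-0.0062 -0.0005  0.0048]
```

Same geometry as the first pin. Now push ring L.

>>> drive_tool(moves=[[1, 0, 0, 0.2, 0], [1, 0, 0, 0.15, 0], [1, 0, 0, 0.03, 0], [1, 0, 0, 0.03, 0], [1, 0, 0, 0.03, 0], [1, 0, 0, 0.03, 0], [1, 0, 0, 0.03, 0], [1, 0, 0, 0.03, 0], [1, 0, 0, 0.03, 0], [1, 0, 0, 0.03, 0], [1, 0, 0, 0.03, 0], [1, 0, 0, 0.03, 0], [1, 0, 0, 0.03, 0], [1, -0.01, 0, 0.02, 0], [1, -0.02, 0, 0.02, 0], [1, -0.02, 0, 0.02, 0], [1, 0, 0, 0, 0], [1, 0, 0, 0, 0]])

```text
time: 50.05
position: [0.6187, 0.0329, 0.0398]
orientation: [-3.142, -0.0, 1.625]
ft_force: [-0.4, 0.3, 1.1]
grip_width: 0.0002
finger_force: 0.0
```

>>> drive_tool(moves=[[1, 0.2, 0, 0, 0], [1, 0.2, 0, 0, 0], [1, 0, 0, -0.2, 0], [1, 0, 0, -0.25, 0], [1, 0, 0, -0.25, 0], [1, 0.25, 0, -0.1, 0], [1, 0.25, 0, 0, 0], [1, 0, 0, 0, 0], [1, 0, 0, 0, 0]])

```text
time: 50.95
position: [0.6085, 0.2107, 0.1986]
orientation: [3.141, 0.0, 1.629]
ft_force: [0.1, -0.2, 0.1]
grip_width: 0.0002
finger_force: 0.0
```

Run:
```python
from h import *
go()
for y in(.08,-.08):
    print('hole',y); ring(y); pinview(y,(.06,.13))
tray()
```

```text
t 50.95 p [0.6085 0.2107 0.1986] rpy deg [1.7998e+02 2.0000e-02 9.3330e+01] w 0.0002 F [ 0.1 -0.2  0.1]
hole 0.08
scene
0.04 4 0.003 0.005 -0.001 0.01
0.05 2 0.003 0.005 0.016 0.021
0.06 3 0.003 0.006 0.019 0.022
0.07 5 0.002 0.005 0.016 0.021
0.08 5 0.003 0.005 0.013 0.021
side
0.08 2 -0.001 0.0 -0.017 0.017
scene (x outward from hole, y dock)
0.060 21 x [-0.002   0.015   0.0178] y [-0.0092  0.0105  0.0218]
0.066 27 x [-0.0071  0.0157  0.0195] y [-0.0093  0.0099  0.0181]
0.072 29 x [-0.0068  0.0134  0.0193] y [-0.0127  0.0103  0.0235]
0.078 39 x [-0.008   0.0125  0.0197] y [-0.0166  0.0069  0.023 ]
0.084 50 x [-0.0089  0.0086  0.0185] y [-0.0201  0.0061  0.0191]
0.090 27 x [-0.0086  0.0038  0.0108] y [-0.015   0.0063  0.0174]
0.096 15 x [-0.0013  0.0064  0.0097] y [-0.0066  0.0051  0.0097]
0.102 17 x [-0.003   0.0067  0.0099] y [-0.0055  0.0039  0.008 ]
0.108 16 x [-0.0021  0.0062  0.0083] y [-0.0045  0.0052  0.0081]
0.114 13 x [-0.0017  0.0069  0.0088] y [-0.0044  0.0049  0.0086]
0.120 18 x [-0.0042  0.0033  0.0082] y [-0.0041  0.0017  0.007 ]
side (x outward from hole, y dock)
0.0
[... 1203 characters left out ...]
8  0.0018  0.0074] y [-0.0042  0.0039  0.0081]
side (x outward from hole, y dock)
0.078 8 x [-0.0027 -0.0008  0.0021] y [-0.0214  0.0127  0.0196]
0.084 24 x [-0.0072 -0.0015  0.0149] y [-0.0177 -0.0028  0.0146]
0.090 22 x [-0.0074 -0.0045 -0.0002] y [-0.0128  0.0016  0.0116]
0.096 14 x [-0.0078 -0.0053  0.0013] y [-0.0077 -0.0014  0.0066]
0.102 8 x [-0.0064 -0.0054 -0.0043] y [-0.0061 -0.0007  0.0034]
0.108 6 x [-0.0057 -0.0054 -0.0039] y [-0.0058 -0.0023  0.0015]
0.114 11 x [-0.0078 -0.0055  0.0023] y [-0.0045  0.0024  0.0051]
0.120 22 x [-0.0069 -0.001   0.0047] y [-0.0066 -0.0015  0.0034]
ear x [-0.0107  0.003   0.0082] y [0.0567 0.0996]
ear x [-0.0108  0.0034  0.0082] y [-0.1011 -0.0578]
```

Both rings hang shut at the pins, which are upright and seated. One quick check of the tray contents, then hand in.

Run:
```python
from h import *
c=capture("scene");W=cloud(c);d=W-O;X=d@DX;Y=d@DY;Z=W[...,2]
for a,b in((.03,.045),(.045,.06),(.06,.075),(.075,.095)):
    m=(X>.01)&(X<.22)&(abs(Y)<.05)&(Z>a)&(Z<b)
    if m.sum(): h,e=np.histogram(X[m],bins=np.arange(.01,.23,.02)); print(a,m.sum(),h,Y[m].min().round(3),Y[m].max().round(3))
print(finish_job())
```

```text
0.03 64 [ 9 16  6 12 17  4  0  0  0  0] -0.05 0.027
0.045 124 [67 10  0 25 20  2  0  0  0  0] -0.016 0.027
0.06 185 [59 30  5 41 50  0  0  0  0  0] -0.039 0.029
0.075 242 [ 73 106  63   0   0   0   0   0   0   0] -0.023 0.029
the job is handed in; nothing more can be done
None
```

I handed the job in with the tray pushed to its end stop, both linchpins seated and both rings hanging shut; the tumbler, at the back under the shelf, was hidden in my last check of the contents, and no verdict came back.

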